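# Square a glass plate into the corner stop under a magnifier

### The arm

A 6-joint arm with a two-finger parallel gripper is mounted at the origin on the work surface. World frame = base frame: x ahead of the robot, y to its left, z up, the work surface at z = 0. Lengths are in m, angles in rad, forces in N, time in s.
With the tool pointing down it reaches from about 0.25 to 0.8 m from the base axis. Payload 3.9 kg.
Tool frame: the origin (TCP) lies between the finger pads; the fingertips stand 11 mm ahead of it and the grasp point (between the pads) lies 8 mm behind it; z points along the fingers, y is the line along which they close (so a half turn about z gives the same grasp; the last joint's range is limited). The gripper opens to 85 mm and grips with 20 to 120 N. Pads are 22 mm wide; open, the fingers measure 114 mm over their backs; the gripper's body (76 mm by 85 mm) begins 54 mm behind the grasp point. The pads swing forward as they close: fully open they stand 13 mm farther back than shut.
Start: joints at [1.111, 0.26, -0.138, 1.173, 0, 1.571], TCP at [0.233, 0.47, 0.208] pointing down, gripper open.
Joint ranges: [-2.78, 2.78], [-0.83, 1.72], [-1.28, 1.37], [-1.9, 2.12], [-1.57, 1.48], [-3.14, 3.14]. Speed limits (rad/s): [2.57, 2.57, 3.14, 3.14, 3.14, 3.14].

### API

Orientations are given as a unit quaternion [w, x, y, z].
In Python, from rig import robot, vision, ticket gives the robot as it stands.
- The arm moves only by the tool drive_tool, never from a script. Its argument "plan" is a list that holds one entry, the list of rows, each a list of 6 numbers: the shift along the tool's x, y, z in m, then the turn, a rotation vector about the tool's x, y, z in rad. A call has exactly 8 rows; each row shifts and turns the commanded pose from where the row before left it, along the tool's axes as they then stand; what a row does not reach is not made up. A row lasts 1/12 s, in which the tool goes at most 41.7 mm and 7.16 degrees, less where a joint would pass 70% of its speed; a pose out of reach is approached as far as the arm can. A call is refused whole if a number of a shift passes 0.0417 or a number of a turn 0.125, either way. A call with a gripper value outside its range is refused whole. "grip" is the closure, from -1 (fully open) to 1 (shut), set as the call begins (left out, the last holds). The fingers move at their own pace and stop on an object; "newtons" is the grip in N (left out, the last holds). Time passes only in rows, so rows that do not move let the fingers close, or fill a call up. It gives the time, the measured TCP pose, the force, the opening and the grip force at its end, in the units of the state.
- robot.read_state(): the state, without advancing time (a new reading comes with each control period).
- vision.capture(name): name is "scene" or "top" or "wrist"; returns a dict with "img" (400x640x3 uint8, red, green, blue), "z_map" (400x640 float32, m along the optical axis (not along the pixel's ray), 0 where there is no reading), "fx", "fy", "cx", "cy" (pixels), "R" (3x3) and "t" (3): a world point X has camera coordinates R X + t; the wrist camera has in their place "mount" (4x4, takes a point from camera to tool coordinates, whose origin is the TCP and whose axes are the flange's). Camera axes: x right, y down, z forward; pixel columns grow to the right and rows downward; lengths in m; the calibration is good to about 2 mm. The wrist camera is an equidistant fisheye: a pixel r from the principal point sees the ray r / f radians off the axis. A picture is of the moment at which its call begins: read the wrist's pose just before it.
- ticket.job_done(): hands the job in; it is judged then, once.
The state is a dict: "t": time; "qpos": joint angles; "joint_velocities": joint speeds; "tau": joint torques, N m; "tcp_pos": TCP position; "ee_rot": TCP orientation; "wrist_force": force on the tool from outside, world axes, zero at the start; "torque": the same for the moment, N m; "gripper_width": finger opening in m; "gripper_force": force on a finger pad.
Only numpy, scipy, OpenCV 4.12 (cv2) and the standard library are available. Lean on these libraries where they do the work, as an engineer would, in place of code of your own. Each camera call takes 0.05 s, during which the arm holds its last target. There are 200 camera calls.

### The job

Draw the ball-tipped stick out of its yellow holder, reach in slantwise under the fixed magnifier lens and, with the stick alone, gently nudge the glass plate across the white stage until it lies flush against both arms of the blue square corner stop, then hold it pressed home against the stop with about 6 N for a moment, never with more than 18 N. Then hang the stick back in its holder and let go. Never touch the glass with the gripper, and leave the other things on the table where they are.

Things in the scene. Friction and masses are not known exactly. Their poses are not given: they have to be found in the camera images.
- glass_mid (a point): Centre (half-way up) of the loose green glass plate with a red dot on top: 50 x 50 mm, 8 mm thick, about 55 g; axes along its edges, z up. It lies flat on the white stage, 8 to 20 mm short of the seated place in stage x and in y, turned up to 0.2 rad. It chips if pressed on the stop with more than 18 N; sliding it takes under 1 N. Rubber and stop grip its edges (friction up to about 1): pushed mid-edge while turned, it may jam.
- nest (a point): Fixed point where glass_mid must end: the plate's centre when it touches both stop arms. Axes along the stage's edges, z up. The stop stands on the stage's +x and +y sides, inner faces 25 mm from this point; the corner points away from the robot (within 0.35 rad) and the -x and -y sides are open.
- stage: Fixed white slab, 130 x 130 x 20 mm, that carries the stop and the magnifier. Origin under its centre at table height, straight below nest; its top is 20 mm up. A 14 mm post, 125 mm tall, stands outside the corner at x = y = +56 mm, with a short bar to the lens.
- lens (a point): Centre of the underside of the fixed magnifier: a clear round lens in a black rim, 120 mm across over the rim, 9 mm thick, level, 89 mm above the stage's top and centred over nest, so nothing long can come straight down on the plate's edges.
- stop: The fixed blue L-shaped corner stop on the stage: two bars 10 mm wide, 42 mm long, 8 mm high (as high as the plate is thick). The origin is under nest at table height; axes as for nest.
- stick_handle (a point): Centre of the orange square handle (18 x 18 mm, 50 mm tall) of the loose stick, 60 g, 145 mm long. Axes along the handle's sides, z along the stick from ball to handle. Below the handle: a 26 mm collar, 5 mm thick, its underside 30 mm below this point, then a 10 mm steel rod ending in a black rubber ball, centre 114 mm from this point.
- stick_tip (a point): Centre of the 12 mm rubber ball at the lower end of the stick; same axes as stick_handle.
- holder_seat (a point): Centre of the mouth of the 18 mm through hole in the top plate (60 x 60 x 12 mm) of the fixed yellow holder, 110 mm above the table; z up. The stick hangs upright in it, collar resting on the plate, stick_handle 30 mm above this point, ball 20 mm clear of the table. Foot 90 x 70 mm; two walls at y = +/-26 mm carry the plate.
- dropper: Bystander: small white-capped dropper bottle, 32 mm across, 75 mm tall; origin under its centre.
- sample_a: Bystander: clear sample box with red beads, 52 x 47 x 24 mm; origin under its centre.
- sample_b: Bystander: clear sample box with blue beads, 52 x 47 x 24 mm; origin under its centre.
- candle: Bystander: tealight, 38 mm across, 14 mm tall and a short wick; origin under its centre.
- matches: Bystander: cardboard matchbox 55 x 35 x 15 mm; origin under its centre.
- cork: Bystander: cork tile 70 x 70 x 12 mm; origin under its centre.
- glass: The same glass plate; origin under its centre.
- stick: The same stick; origin at the lowest point of its ball.

How it is judged:
On the way, in this order (a step that is already met when the one before it is completed fails the run):
1. the stick is drawn up out of its holder (height (world z) of stick_handle above 0.2 m), for 0.05 s.
2. the glass plate is held pressed home with about 6 N (3.5 to 10 N on the stop) while it lies flush against both arms (x of glass_mid in the frame of nest between -0.0015 and 0.004 m and y of glass_mid in the frame of nest between -0.0015 and 0.004 m and angle between the x axis of glass_mid and the x axis of nest, either way round below 0.03 rad and z of glass_mid in the frame of nest between -0.003 and 0.002 m and contact force between glass and stop between 3.5 and 10 N), for 0.2 s.
At the end, for the whole second after the job is handed in: The plate lies flat on the stage within 1.5 mm of touching both stop arms and within 0.03 rad of square to them, at rest; the stick hangs upright (within 0.12 rad) in its holder with its collar on the plate (handle within 8 mm of the hole's axis, height within about 3 mm), at rest and released (x of glass_mid in the frame of nest between -0.0015 and 0.004 m and y of glass_mid in the frame of nest between -0.0015 and 0.004 m and angle between the x axis of glass_mid and the x axis of nest, either way round below 0.03 rad and z of glass_mid in the frame of nest between -0.003 and 0.002 m and horizontal distance between stick_handle and holder_seat below 0.008 m and z of stick_handle in the frame of holder_seat between 0.026 and 0.033 m and angle between stick_handle's own z axis and vertical below 0.12 rad and linear speed of each of glass, stick below 0.01 m/s).
It fails at once if the glass is pressed against the stop with more than 18 N (contact force between glass and stop above 18 N).
It fails at once if the gripper touches the glass (contact force between any of the fingers, the arm and glass above 0.3 N).
It fails at once if the glass is tipped or falls off the stage (angle between glass_mid's own z axis and vertical above 0.25 rad or height (world z) of glass_mid below 0.012 m).
It fails at once if a bystander is moved by more than 15 mm (distance of any of dropper, sample_a, sample_b, candle, matches, cork from where it was at the start of the episode above 0.015 m).
It also fails if it takes over 72 s, if anything falls off the work surface, if the arm or the gripper's body presses on something with over 40 N, if the wrist force passes 120 N, or if a joint passes its speed limit or range.

## Working session

There is one attempt and no reset: what is moved stays moved. The work goes in short steps, Python scripts to look and compute and a tool call to move; the robot and the scene stay as the last step left them, time stands still between calls to the robot, and variables do not carry over. Pictures are saved under pics/ and viewed, at most 10 in all, crops included, and the job is handed in when it is done.

Besides the shell and the picture viewer there is one more tool, called after "Call:" as name([rows], argument=value, ...), one row to a line, values as JSON. drive_tool: Moves the arm, as the interface text tells. Its arguments: {"type":"object","properties":{"plan":{"type":"array"},"grip":{"type":"number"},"newtons":{"type":"number"}},"required":["plan"]}

```bash
ls; mkdir -p pics; python3 - <<'E'
from rig import robot,vision
import cv2,numpy as np
s=robot.read_state();print(s)
for n in("scene","top"):
    c=vision.capture(n);cv2.imwrite(f"pics/{n}0.png",c["img"][:,:,::-1]);np.savez(f"pics/{n}0.npz",**c);print(n,c["fx"],c["cx"],c["cy"],c["R"],c["t"])
E
```

```text
pics
{'t': 0.0, 'qpos': array([ 1.11098958e+00,  2.60659250e-01, -1.39370541e-01,  1.17270237e+00,
        2.85005135e-05,  1.57077184e+00]), 'joint_velocities': array([ 0.00029894, -0.00123303,  0.00137476, -0.00091779,  0.00158282,
        0.00035883]), 'tau': array([-1.63868586e-03, -4.05678463e+01,  2.53922832e+01,  1.85867690e-02,
       -1.66579603e-04, -5.80686379e-07]), 'tcp_pos': array([0.23265011, 0.46982479, 0.20707738]), 'ee_rot': array([-2.34458755e-04,  2.27871427e-01,  9.73690749e-01, -9.39198011e-04]), 'wrist_force': array([-0.03807197, -0.62861499, -0.6830369 ]), 'torque': array([ 0.01831451, -0.00841217, -0.01657821]), 'gripper_force': 0.0, 'gripper_width': 0.08497695303053322}
scene 433.7314061334617 314.3610795744111 197.80158203637356 [[ 0.26123718  0.96525344  0.00639836]
 [ 0.52807105 -0.13736274 -0.83801697]
 [-0.80801987  0.22229997 -0.54560665]] [-0.14680414 -0.19378584  1.68590059]
top 427.06787321045874 313.03176987717114 201.2807436032295 [[-0.00944822 -0.99978045 -0.01870248]
 [-0.98529912  0.0124986  -0.17038024]
 [ 0.17057659  0.01681775 -0.98520089]] [0.01711675 0.56524936 0.97611815]
```

View pics/scene0.png

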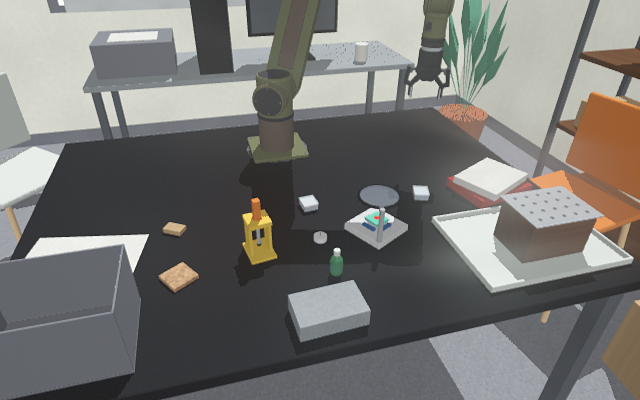

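View pics/top0.png

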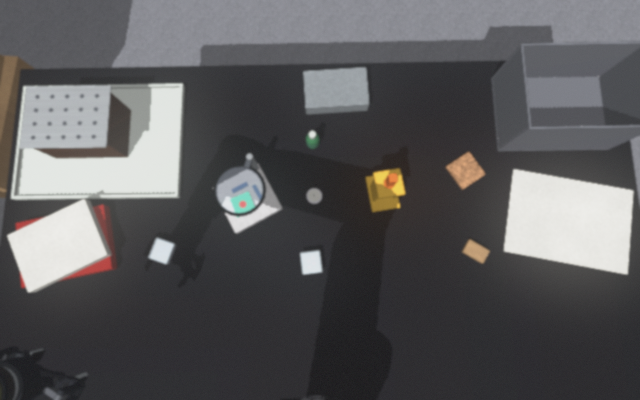

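The scene view shows the holder at (258,235) with the orange handle at (256,208), and the stage with its lens at (376,228). In the top view the handle is at (392,180), the stage at about (245,200), and the red dot at (242,204).

```bash
cat > h.py <<'E'
import numpy as np,cv2
from scipy.spatial.transform import Rotation as Ro
from rig import robot,vision
def ray(c,u,v):  # origin, direction in world (pinhole)
    d=np.array([(u-c["cx"])/c["fx"],(v-c["cy"])/c["fy"],1.]);return -c["R"].T@c["t"],c["R"].T@d
def onz(c,u,v,z):
    o,d=ray(c,u,v);return o+d*(z-o[2])/d[2]
def pose(s=None):
    s=s or robot.read_state();q=s["ee_rot"];T=np.eye(4);T[:3,:3]=Ro.from_quat([q[1],q[2],q[3],q[0]]).as_matrix();T[:3,3]=s["tcp_pos"];return T
def wrist(name):
    T=pose();c=vision.capture("wrist");c=dict(c);c["W"]=T@c["mount"];cv2.imwrite(f"pics/{name}.png",c["img"][:,:,::-1]);np.savez(f"pics/{name}.npz",**c);return c
def wray(c,u,v):
    x,y=(u-c["cx"])/c["fx"],(v-c["cy"])/c["fy"];r=np.hypot(x,y);d=np.array([x/r*np.sin(r),y/r*np.sin(r),np.cos(r)]) if r>1e-9 else np.array([0,0,1.])
    return c["W"][:3,3],c["W"][:3,:3]@d
def wonz(c,u,v,z):
    o,d=wray(c,u,v);return o+d*(z-o[2])/d[2]
def wproj(c,X):
    p=np.linalg.inv(c["W"])@np.r_[X,1];p=p[:3];th=np.arctan2(np.hypot(p[0],p[1]),p[2]);a=np.arctan2(p[1],p[0]);return np.array([c["cx"]+c["fx"]*th*np.cos(a),c["cy"]+c["fy"]*th*np.sin(a)])
def blobs(m,amin=20):
    cs,_=cv2.findContours(m.astype(np.uint8),cv2.RETR_EXTERNAL,cv2.CHAIN_APPROX_NONE);return sorted([k for k in cs if cv2.contourArea(k)>amin],key=cv2.contourArea,reverse=True)
E
python3 - <<'E'
from h import *
t=dict(np.load("pics/top0.npz"));s=dict(np.load("pics/scene0.npz"))
for n,u,v,z in[("handletop",393,178,.165),("reddot",242,204,.028),("lens",241,190,.11),("stage S corner",236,231,.02),("stageE",281,207,.02),("boxA",161,250,.024),("boxB",311,262,.024),("candle",314,196,.014),("dropper",312,134,.075),("matches",476,251,.015),("cork",465,170,.012),("plateTL",374,172,.11),("plTR",404,168,.11)]:
    print(n,onz(t,u,v,z).round(3))
for n,u,v,z in[("handletop",256,200,.165),("lens",379,196,.11),("reddot",376,219,.028)]:print("s",n,onz(s,u,v,z).round(3))
im=cv2.cvtColor(t["img"],cv2.COLOR_RGB2HSV)
for k in blobs((im[...,0]>20)&(im[...,0]<33)&(im[...,1]>150)&(im[...,2]>150)):
    print(cv2.minAreaRect(k))
big=cv2.resize(t["img"][140:260,190:430],None,fx=3.3,fy=3.3,interpolation=cv2.INTER_CUBIC);cv2.imwrite("pics/tc.png",big[:,:,::-1])
c=vision.capture("wrist");print(c["mount"],c["fx"],c["cx"],c["cy"])
E
```

```text
handletop [ 0.594 -0.162  0.165]
reddot [0.564 0.186 0.028]
lens [0.583 0.173 0.11 ]
stage S corner [0.499 0.201 0.02 ]
stageE [0.557 0.09  0.02 ]
boxA [0.454 0.381 0.024]
boxB [0.422 0.018 0.024]
candle [0.585 0.009 0.014]
dropper [0.725 0.011 0.075]
matches [ 0.444 -0.381  0.015]
cork [ 0.646 -0.369  0.012]
plateTL [ 0.621 -0.13   0.11 ]
plTR [ 0.629 -0.198  0.11 ]
s handletop [ 0.597 -0.161  0.165]
s lens [0.579 0.18  0.11 ]
s reddot [0.574 0.18  0.028]
((386.3462219238281, 189.2692413330078), (38.32672882080078, 34.853759765625), 82.87498474121094)
[[ 9.15736114e-04 -9.61954235e-01 -2.73209100e-01  6.93362818e-02]
 [ 9.99999487e-01  9.99297577e-04 -1.66696101e-04  5.61263205e-04]
 [ 4.33371212e-04 -2.73208807e-01  9.61954656e-01 -1.65712202e-01]
 [ 0.00000000e+00  0.00000000e+00  0.00000000e+00  1.00000000e+00]] 309.70691628693146 314.8212572359104 200.44935715971806
```

View pics/tc.png

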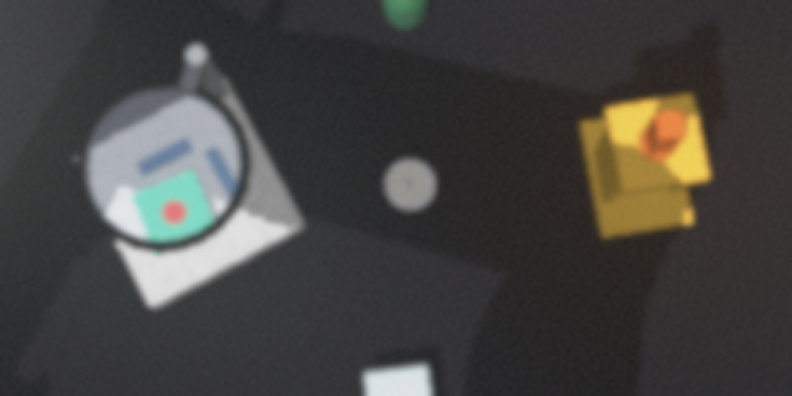

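The crop shows the blue bars at (165,157) and (222,172), so the stop's corner points up the picture. The plate is at (175,205). The stage's near corners are at (150,308) and (303,225), and the handle is at (665,130). Next I'll move the wrist camera to see both the holder and the stage.

Call:
drive_tool([
  [[0,0,-0.023,0,0,-0.115],[0,0,-0.023,0,0,-0.115],[0,0,-0.023,0,0,-0.115],[0,0,-0.023,0,0,-0.115],[-0.0167,-0.0356,0,0,0,0],[-0.0167,-0.0356,0,0,0,0],[-0.0167,-0.0356,0,0,0,0],[-0.0167,-0.0356,0,0,0,0]],
], grip=-1, newtons=60)

```text
t: 0.82
tcp_pos: [0.3, 0.3267, 0.2997]
ee_rot: [0.0, -0.001, 1.0, -0.0]
wrist_force: [-0.2, -0.8, 0.3]
gripper_width: 0.0852
gripper_force: 0.0
```

Call:
drive_tool([
  [[-0.0167,-0.0356,0,0,0,0],[-0.0167,-0.0356,0,0,0,0],[-0.0167,-0.0356,0,0,0,0],[-0.0167,-0.0356,0,0,0,0],[-0.0167,-0.0356,0,0,0,0],[-0.0167,-0.0356,0,0,0,0],[-0.0167,-0.0356,0,0,0,0],[-0.0167,-0.0356,0,0,0,0]],
])

```text
t: 1.48
tcp_pos: [0.4336, 0.0413, 0.2998]
ee_rot: [-0.0, 0.0, 1.0, 0.0]
wrist_force: [0.2, 0.8, 0.3]
gripper_width: 0.0851
gripper_force: 0.0
```

Call:
drive_tool([
  [[-0.0167,-0.0356,0,0,0,0],[-0.0167,-0.0356,0,0,0,0],[-0.0167,-0.0356,0,0,0,0],[-0.0167,-0.0356,0,0,0,0],[0,0,0,0,0,0],[0,0,0,0,0,0],[0,0,0,0,0,0],[0,0,0,0,0,0]],
])

```text
t: 2.15
tcp_pos: [0.4996, -0.098, 0.2998]
ee_rot: [-0.0, -0.001, 1.0, 0.0]
wrist_force: [0.3, -0.6, -0.0]
gripper_width: 0.0852
gripper_force: 0.0
```

```bash
python3 - <<'E'
from h import *
c=wrist("w1");s=robot.read_state();print(s["t"],s["qpos"].round(3));print(pose().round(3))
print(wproj(c,[.594,-.162,.165]),wproj(c,[.57,.175,.03]))
E
```

```text
2.2 [-0.194  0.211  0.035  1.395  0.    -0.195]
[[-1.    -0.002 -0.     0.5  ]
 [-0.002  1.     0.    -0.098]
 [ 0.     0.    -1.     0.3  ]
 [ 0.     0.     0.     1.   ]]
[256.39212493 268.29760934] [480.98905652 210.21910017]
```

View pics/w1.png

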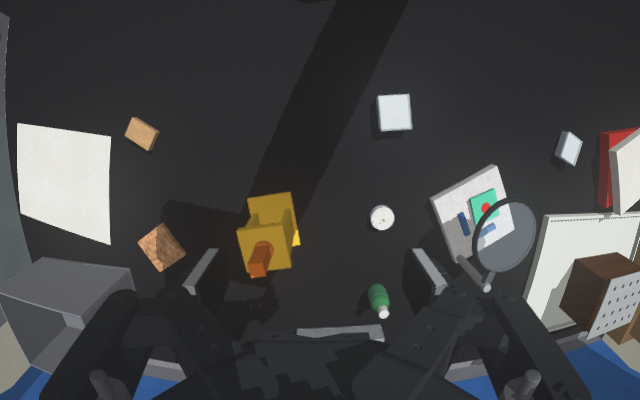

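The wrist view shows the handle at (260,258) on the holder, and the stage around (470,215). I'll centre over the holder and measure the handle and hole plate.

Call:
drive_tool([
  [[-0.01,-0.016,0,0,0,0],[-0.01,-0.016,0,0,0,0],[-0.01,-0.016,0,0,0,0],[-0.01,-0.016,0,0,0,0],[0,0,0,0,0,0],[0,0,0,0,0,0],[0,0,0,0,0,0],[0,0,0,0,0,0]],
])

```text
t: 2.87
tcp_pos: [0.5397, -0.1617, 0.3003]
ee_rot: [-0.0, -0.001, 1.0, 0.0]
wrist_force: [0.1, 0.0, 0.3]
gripper_width: 0.0854
gripper_force: 0.0
```

```bash
python3 - <<'E'
from h import *
c=wrist("w2");h=cv2.cvtColor(c["img"],cv2.COLOR_RGB2HSV)
o=blobs((h[...,0]<15)&(h[...,1]>180)&(h[...,2]>70))
for k in o[:2]:print("or",cv2.boundingRect(k),cv2.contourArea(k))
y=blobs((h[...,0]>19)&(h[...,0]<33)&(h[...,1]>150)&(h[...,2]>80))
for k in y[:2]:print("ye",cv2.boundingRect(k),cv2.contourArea(k))
print(wproj(c,[.594,-.162,.165]))
cv2.imwrite("pics/w2c.png",cv2.resize(c["img"][190:310,240:400],None,fx=5,fy=5,interpolation=cv2.INTER_CUBIC)[:,:,::-1])
z=c["z_map"];print(z.shape,z[200:320:10,300:340:5].round(3))
E
```

```text
or (303, 211, 21, 35) 532.5
or (625, 118, 15, 15) 110.5
ye (285, 166, 56, 80) 2858.0
[313.90886383 235.26131363]
(400, 640) [[0.371 0.37  0.369 0.37  0.371 0.371 0.37  0.369]
 [0.374 0.375 0.374 0.375 0.373 0.374 0.373 0.374]
 [0.377 0.356 0.352 0.351 0.364 0.377 0.378 0.378]
 [0.382 0.323 0.322 0.323 0.322 0.381 0.38  0.381]
 [0.384 0.387 0.326 0.324 0.324 0.385 0.385 0.504]
 [0.507 0.509 0.509 0.508 0.508 0.507 0.508 0.508]
 [0.514 0.512 0.514 0.511 0.512 0.513 0.513 0.513]
 [0.52  0.519 0.519 0.518 0.52  0.52  0.52  0.518]
 [0.525 0.523 0.525 0.523 0.523 0.523 0.524 0.524]
 [0.53  0.53  0.531 0.529 0.529 0.529 0.527 0.53 ]
 [0.537 0.535 0.536 0.537 0.535 0.536 0.535 0.537]
 [0.543 0.543 0.542 0.541 0.542 0.54  0.542 0.542]]
```

View pics/w2c.png

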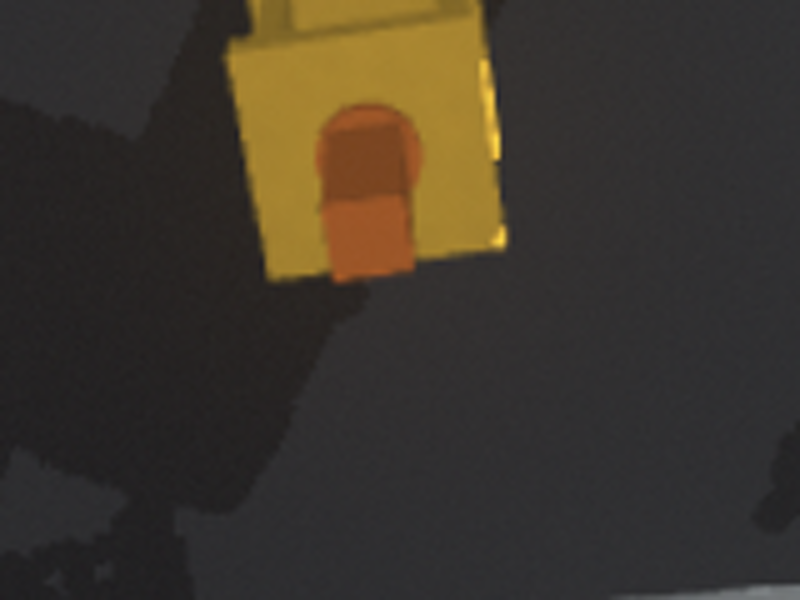

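The crop shows the handle's top face at (320,205)-(408,198)-(414,270)-(333,283) and the plate top's corners at (228,45), (483,12), (507,247) and (268,281).

```bash
python3 - <<'E'
from h import *
c=dict(np.load("pics/w2.npz"))
def q(P,z):
    W=np.array([wonz(c,240+u/5-.4,190+v/5-.4,z) for u,v in P]);m=W.mean(0);e=[W[(i+1)%4]-W[i] for i in range(4)]
    print(m.round(4),[(np.linalg.norm(a).round(4),np.degrees(np.arctan2(a[1],a[0])).round(1)) for a in e])
q([(320,205),(408,198),(414,270),(333,283)],.165);q([(228,45),(483,12),(507,247),(268,281)],.110)
h=cv2.cvtColor(c["img"],cv2.COLOR_RGB2HSV);m=(h[...,0]<15)&(h[...,1]>180)&(h[...,2]>70);m[:,400:]=0
print(pose()[:3,3])
E
```

```text
[ 0.5965 -0.1626  0.165 ] [(np.float64(0.0184), np.float64(95.1)), (np.float64(0.0165), np.float64(5.0)), (np.float64(0.0175), np.float64(-79.9)), (np.float64(0.018), np.float64(-171.8))]
[ 0.5958 -0.1621  0.11  ] [(np.float64(0.0614), np.float64(97.8)), (np.float64(0.0609), np.float64(7.0)), (np.float64(0.0606), np.float64(-81.0)), (np.float64(0.0622), np.float64(-172.2))]
[ 0.53978805 -0.16189647  0.30030333]
```

Call:
drive_tool([
  [[0,0,0,0,0,-0.07],[0,0,0,0,0,-0.07],[-0.0185,-0.0027,0,0,0,0],[-0.0185,-0.0027,0,0,0,0],[-0.0185,-0.0027,0,0,0,0],[0,0,0.03,0,0,0],[0,0,0.03,0,0,0],[0,0,0.03,0,0,0]],
])

```text
t: 3.58
tcp_pos: [0.597, -0.1626, 0.2096]
ee_rot: [0.001, -0.071, 0.998, -0.0]
wrist_force: [0.8, 0.2, -1.8]
gripper_width: 0.0853
gripper_force: 0.0
```

Call:
drive_tool([
  [[0,0,0.02,0,0,0],[0,0,0.02,0,0,0],[0,0,0.02,0,0,0],[0,0,0.015,0,0,0],[0,0,0,0,0,0],[0,0,0,0,0,0],[0,0,0,0,0,0],[0,0,0,0,0,0]],
])

```text
t: 4.25
tcp_pos: [0.5975, -0.1634, 0.1367]
ee_rot: [0.001, -0.07, 0.998, -0.0]
wrist_force: [-0.6, 1.2, 0.3]
gripper_width: 0.0853
gripper_force: 0.0
```

Call:
drive_tool([
  [[0,0,0,0,0,0],[0,0,0,0,0,0],[0,0,0,0,0,0],[0,0,0,0,0,0],[0,0,0,0,0,0],[0,0,0,0,0,0],[0,0,0,0,0,0],[0,0,0,0,0,0]],
], grip=1, newtons=90)

```text
t: 4.92
tcp_pos: [0.5968, -0.1635, 0.1354]
ee_rot: [0.0, -0.07, 0.998, -0.0]
wrist_force: [-0.0, 0.1, 2.9]
gripper_width: 0.0144
gripper_force: 88.3
```

Call:
drive_tool([
  [[0,0,-0.01,0,0,0],[0,0,-0.02,0,0,0],[0,0,-0.02,0,0,0],[0,0,-0.025,0,0,0],[0,0,-0.025,0,0,0],[0,0,-0.025,0,0,0],[0,0,-0.025,0,0,0],[0,0,0,0,0,0]],
])

```text
t: 5.58
tcp_pos: [0.5984, -0.1639, 0.2908]
ee_rot: [0.004, -0.07, 0.998, -0.001]
wrist_force: [-0.0, -0.5, 0.3]
gripper_width: 0.0147
gripper_force: 88.2
```

```bash
python3 - <<'E'
from h import *
c=wrist("w3");s=robot.read_state();print(s["t"],s["tcp_pos"],s["gripper_width"],s["gripper_force"],s["wrist_force"])
T=pose()
for d in(-.033,.106):
    X=(T@[0,0,d,1])[:3];print(d,wproj(c,X))
cv2.imwrite("pics/w3c.png",cv2.resize(c["img"][200:400,180:460],None,fx=2.8,fy=2.8)[:,:,::-1])
E
```

```text
5.6333 [ 0.59791818 -0.1637534   0.28829216] 0.014487296913337801 88.20573449134827 [-0.23023205 -0.85097606 -1.23873871]
-0.033 [314.32213996 260.21252274]
0.106 [314.63390019 190.33624126]
```

View pics/w3c.png

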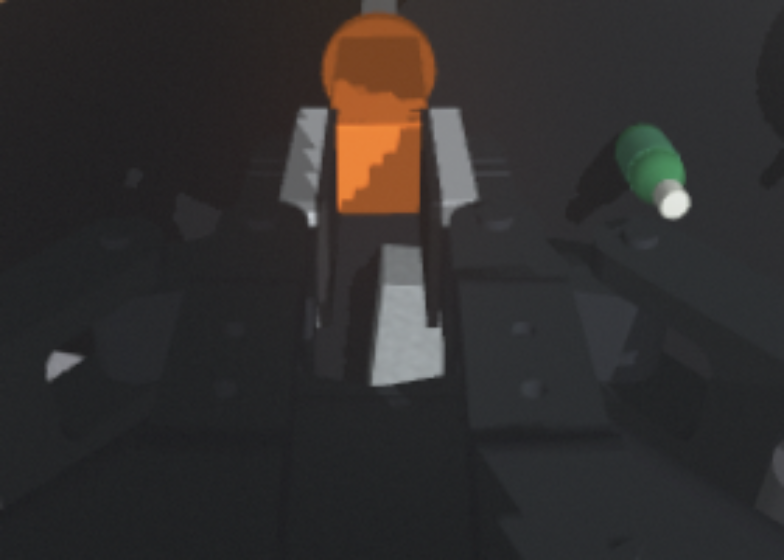

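The stick is held straight, with the handle between the pads at (375,160) in the crop. Next I'll turn, carry it to a standoff on the robot's side of the stage, and tilt 45°.

Call:
drive_tool([
  [[0,0,0,0,0,0.107],[0,0,0,0,0,0.107],[0,0,0,0,0,0.107],[0,0,0,0,0,0.107],[0.0241,0.0266,0,0,0,0],[0.0241,0.0266,0,0,0,0],[0.0241,0.0266,0,0,0,0],[0.0241,0.0266,0,0,0,0]],
])

```text
t: 6.3
tcp_pos: [0.5323, -0.0329, 0.2832]
ee_rot: [-0.002, 0.144, 0.99, -0.0]
wrist_force: [0.3, -0.4, 0.9]
gripper_width: 0.0145
gripper_force: 88.2
```

Call:
drive_tool([
  [[0.0241,0.0266,0,0,0,0],[0.0241,0.0266,0,0,0,0],[0.0241,0.0266,0,0,0,0],[0.0241,0.0266,0,0,0,0],[0.0241,0.0266,0,0,0,0],[0.0241,0.0266,0,0,0,0],[0.0241,0.0266,0,0,0,0],[0.0241,0.0266,0,0,0,0]],
])

```text
t: 6.97
tcp_pos: [0.4078, 0.2257, 0.2837]
ee_rot: [-0.001, 0.143, 0.99, -0.001]
wrist_force: [0.0, 0.2, -1.0]
gripper_width: 0.0146
gripper_force: 88.2
```

Call:
drive_tool([
  [[0,0,0.01,0,-0.112,0],[0,0,0.01,0,-0.112,0],[0,0,0.01,0,-0.112,0],[0,0,0.01,0,-0.112,0],[0,0,0.01,0,-0.112,0],[0,0,0.01,0,-0.112,0],[0,0,0,0,-0.112,0],[0,0,0,0,0,0]],
])

```text
t: 7.63
tcp_pos: [0.42, 0.217, 0.222]
ee_rot: [0.376, 0.128, 0.916, -0.059]
wrist_force: [-0.9, -0.2, -1.0]
gripper_width: 0.0146
gripper_force: 88.3
```

```bash
python3 - <<'E'
from h import *
c=wrist("w4");s=robot.read_state();print(s["t"],s["qpos"].round(3),s["gripper_width"],s["wrist_force"]);T=pose();print(T.round(3));b=T@[0,0,.106,1];print("ball",b.round(4),wproj(c,b[:3]),wproj(c,[.58,.175,.024]))
E
```

```text
7.6833 [ 0.987 -0.041 -0.734  0.6   -0.738  1.158] 0.01448780330347881 [ 0.29248521 -0.10316156 -0.77240447]
[[-0.685  0.279  0.673  0.422]
 [ 0.193  0.96  -0.202  0.218]
 [-0.703 -0.009 -0.711  0.224]
 [ 0.     0.     0.     1.   ]]
ball [0.4931 0.1971 0.1488 1.    ] [316.40042646 195.15736955] [319.11609842 149.66393194]
```

View pics/w4.png

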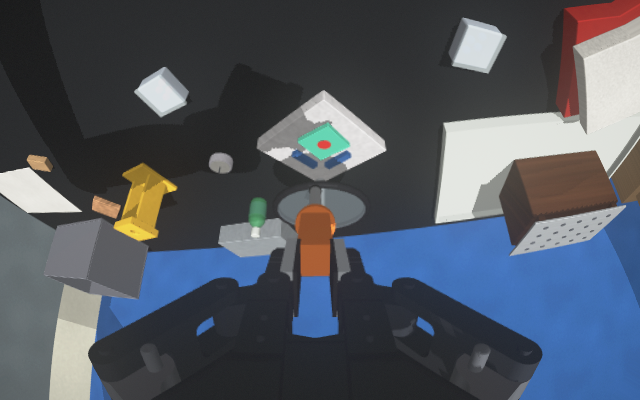

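The view from under the lens shows the plate at (323,141), with the red dot at (324,145). The stage corners are at (324,91), (258,145), (385,150) and (318,180), and the blue bars at (303,160) and (338,160). I'll enlarge it to get the corners.

```bash
python3 - <<'E'
from h import *
c=dict(np.load("pics/w4.npz"))
cv2.imwrite("pics/w4c.png",cv2.resize(c["img"][85:185,255:390],None,fx=5.9,fy=5.9,interpolation=cv2.INTER_CUBIC)[:,:,::-1])
E
```

```text
(no output)
```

View pics/w4c.png

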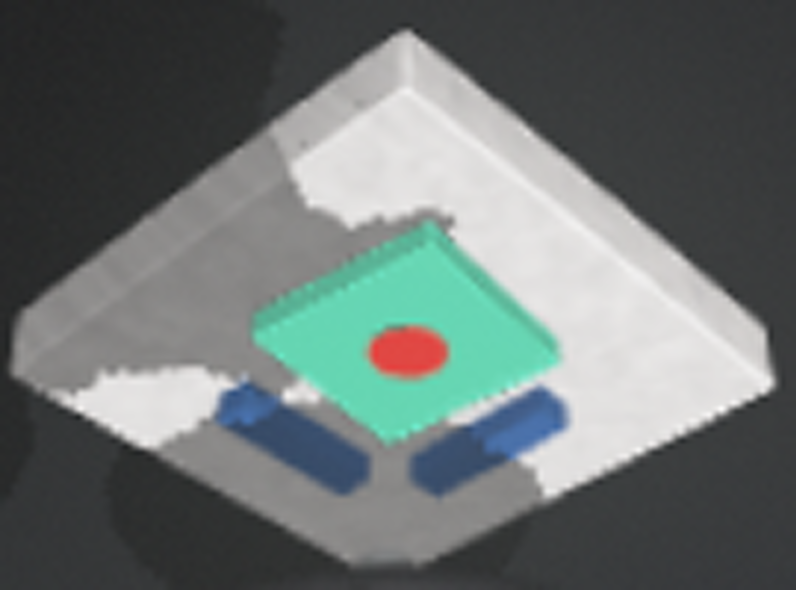

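The crop shows the plate's top corners at (435,247), (255,337), (390,443) and (560,357), and the dot at (408,352). The stage's top corners are at (406,90), (12,375) and (773,385). The bars' outer top edges run (222,418)-(345,494) and (437,495)-(567,425).

```bash
python3 - <<'E'
from h import *
c=dict(np.load("pics/w4.npz"));k=5.9
W=lambda u,v,z:wonz(c,255+(u+.5)/k-.5,85+(v+.5)/k-.5,z)[:2]
N,L,R=W(406,90,.02),W(12,375,.02),W(773,385,.02)
ang=lambda a:np.degrees(np.arctan2(a[1],a[0]))
print("N,L,R",N,L,R,"LR/2",(L+R)/2,"diag",np.linalg.norm(L-R),"NL",np.linalg.norm(N-L),ang(L-N),"NR",np.linalg.norm(N-R),ang(R-N))
P=[W(*p,.028) for p in[(435,247),(255,337),(390,443),(560,357)]];C=W(408,352,.028)
print("plate",np.mean(P,0),"dot",C,[(np.linalg.norm(P[(i+1)%4]-P[i]).round(4),ang(P[(i+1)%4]-P[i]).round(1)) for i in range(4)])
a,b=W(222,418,.028),W(345,494,.028);d,e=W(437,495,.028),W(567,425,.028);print("bars",np.linalg.norm(b-a),ang(b-a),np.linalg.norm(e-d),ang(e-d))
th=np.radians((ang(L-N)+ang(R-N)-90)/2);x=np.array([np.cos(th),np.sin(th)]);y=np.array([-x[1],x[0]])
print("theta",np.degrees(th))
# nest estimates
n1=(L+R)/2;n2=N+.065*(x+y)
bx=(x@((a+b)/2))-.035;by=(y@((d+e)/2))-.035;n3=bx*x+by*y
print(n1,n2,n3)
for n in(n1,n2,n3):print("plate in nest",x@(C-n),y@(C-n))
z=c["z_map"]
E
```

```text
N,L,R [0.49647254 0.20324791] [0.55733704 0.09075329] [0.60774305 0.26409086] LR/2 [0.58254005 0.17742207] diag 0.18051781003007933 NL 0.12790436751318912 -61.584679165382305 NR 0.1268187320593007 28.66993068629582
plate [0.56477603 0.18594856] dot [0.56576215 0.18526707] [(np.float64(0.0489), np.float64(-68.6)), (np.float64(0.0493), np.float64(22.0)), (np.float64(0.0502), np.float64(115.3)), (np.float64(0.0459), np.float64(-156.5))]
bars 0.04192205341745248 27.143821141650914 0.041702247916081805 118.71298185331106
theta -61.45737423954324
[0.58254005 0.17742207] [0.58463037 0.1772057 ] [0.58118024 0.17828624]
plate in nest -0.014908219308794355 -0.010990305178293037
plate in nest -0.016097081938899655 -0.012723190275799618
plate in nest -0.013499347560030737 -0.010208675487459603
```

```bash
cat >> h.py <<'E'
TH=np.radians(-61.45);NEST=np.array([.5825,.1775,.02]);NR=np.array([[np.cos(TH),-np.sin(TH),0],[np.sin(TH),np.cos(TH),0],[0,0,1]])
LB=.109
def go(*tg):   # tg: ball targets in mm, nest frame, z above stage top; prints tool shifts from present measured pose
    s=robot.read_state();T=pose(s);b=(T@[0,0,LB,1])[:3];n=NR.T@(b-NEST)*1e3
    print("t",round(s["t"],2),"ball",n.round(1),"Fnest",(NR.T@s["wrist_force"]).round(2))
    for g in tg:
        print(g,"shift",(T[:3,:3].T@NR@(np.array(g)-n)).round(1));n=np.array(g)
    print("axes x,y,z in tool\n",(T[:3,:3].T@NR).T.round(3))
E
python3 - <<'E'
from h import *
go((-48,-56,14))
E
```

```text
t 7.68 ball [-58.4 -67.7 126.7] Fnest [ 0.23  0.21 -0.77]
(-48, -56, 14) shift [68.   1.8 91.1]
axes x,y,z in tool
 [[-0.497 -0.71   0.499]
 [-0.509  0.704  0.495]
 [-0.703 -0.009 -0.711]]
```

Call:
drive_tool([
  [[0.0136,0.0004,0.0182,0,0,0],[0.0136,0.0004,0.0182,0,0,0],[0.0136,0.0004,0.0182,0,0,0],[0.0136,0.0004,0.0182,0,0,0],[0.0136,0.0002,0.0182,0,0,0],[0,0,0,0,0,0],[0,0,0,0,0,0],[0,0,0,0,0,0]],
])

```text
t: 8.35
tcp_pos: [0.4426, 0.218, 0.1172]
ee_rot: [0.378, 0.134, 0.914, -0.054]
wrist_force: [-0.8, 0.2, -0.9]
gripper_width: 0.0147
gripper_force: 88.4
```

```bash
python3 - <<'E'
from h import *
go((-48,-56,8));wrist("w5")
E
```

```text
t 8.35 ball [-48.  -49.1  20.1] Fnest [-0.58 -0.58 -0.94]
(-48, -56, 8) shift [11.9 -4.9  5.1]
axes x,y,z in tool
 [[-0.503 -0.706  0.5  ]
 [-0.499  0.709  0.499]
 [-0.706  0.002 -0.708]]
```

View pics/w5.png

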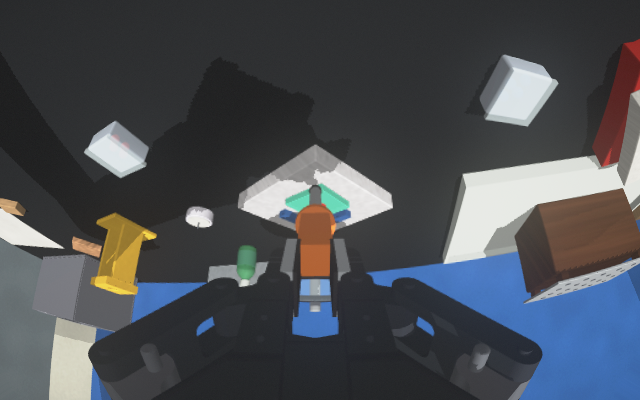

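The ball is at about (315,190), in front of the plate's near corner. Next I'll lower it onto bare stage to find contact.

Call:
drive_tool([
  [[0.003,-0.0012,0.0013,0,0,0],[0.003,-0.0012,0.0013,0,0,0],[0.003,-0.0012,0.0013,0,0,0],[0.003,-0.0012,0.0013,0,0,0],[0,0,0,0,0,0],[0,0,0,0,0,0],[0,0,0,0,0,0],[0,0,0,0,0,0]],
])

```text
t: 9.07
tcp_pos: [0.4353, 0.2143, 0.1037]
ee_rot: [0.378, 0.132, 0.915, -0.055]
wrist_force: [0.4, -0.1, -0.2]
gripper_width: 0.0146
gripper_force: 88.4
```

```bash
python3 - <<'E'
from h import *
go((-48,-56,6))
E
```

```text
t 9.07 ball [-48.2 -57.3   6.6] Fnest [ 0.25  0.29 -0.17]
(-48, -56, 6) shift [-0.4  0.8  1.2]
axes x,y,z in tool
 [[-0.501 -0.707  0.5  ]
 [-0.5    0.707  0.499]
 [-0.706  0.    -0.708]]
```

Call:
drive_tool([
  [[0.0004,0,0.0004,0,0,0],[0.0003,0,0.0003,0,0,0],[0,0,0,0,0,0],[0,0,0,0,0,0],[0,0,0,0,0,0],[0,0,0,0,0,0],[0,0,0,0,0,0],[0,0,0,0,0,0]],
])

```text
t: 9.73
tcp_pos: [0.4353, 0.2142, 0.1027]
ee_rot: [0.378, 0.133, 0.915, -0.055]
wrist_force: [-0.1, 1.0, 0.2]
gripper_width: 0.0147
gripper_force: 88.5
```

Call:
drive_tool([
  [[0.0004,0,0.0004,0,0,0],[0.0003,0,0.0003,0,0,0],[0,0,0,0,0,0],[0,0,0,0,0,0],[0,0,0,0,0,0],[0,0,0,0,0,0],[0,0,0,0,0,0],[0,0,0,0,0,0]],
])

```text
t: 10.4
tcp_pos: [0.4353, 0.2142, 0.1017]
ee_rot: [0.378, 0.133, 0.915, -0.055]
wrist_force: [-0.1, 0.7, 1.8]
gripper_width: 0.0147
gripper_force: 88.6
```

```bash
python3 - <<'E'
from h import *
go()
E
```

```text
t 10.4 ball [-48.1 -57.4   4.6] Fnest [-0.68  0.28  1.76]
axes x,y,z in tool
 [[-0.501 -0.707  0.5  ]
 [-0.5    0.708  0.499]
 [-0.706  0.    -0.708]]
```

Call:
drive_tool([
  [[0.0007,0,0.0007,0,0,0],[0,0,0,0,0,0],[0,0,0,0,0,0],[0,0,0,0,0,0],[0,0,0,0,0,0],[0,0,0,0,0,0],[0,0,0,0,0,0],[0,0,0,0,0,0]],
])

```text
t: 11.07
tcp_pos: [0.4353, 0.2141, 0.1007]
ee_rot: [0.378, 0.133, 0.915, -0.055]
wrist_force: [0.0, 0.1, 1.2]
gripper_width: 0.0143
gripper_force: 88.5
```

```bash
python3 - <<'E'
from h import *
go((-48,-57,5.2),(-8,-52,5.4))
E
```

```text
t 11.07 ball [-48.1 -57.4   3.5] Fnest [-0.06  0.05  1.17]
(-48, -57, 5.2) shift [-1.4  0.2 -0.9]
(-8, -52, 5.4) shift [-22.7 -24.7  22.3]
axes x,y,z in tool
 [[-0.501 -0.707  0.5  ]
 [-0.5    0.708  0.499]
 [-0.706  0.    -0.708]]
```

Call:
drive_tool([
  [[0.0007,0,0.0007,0,0,0],[0,0,0,0,0,0],[0,0,0,0,0,0],[0,0,0,0,0,0],[0,0,0,0,0,0],[0,0,0,0,0,0],[0,0,0,0,0,0],[0,0,0,0,0,0]],
])

```text
t: 11.73
tcp_pos: [0.4353, 0.2141, 0.0997]
ee_rot: [0.378, 0.133, 0.915, -0.055]
wrist_force: [-0.7, 0.8, 2.0]
gripper_width: 0.0146
gripper_force: 88.5
```

```bash
python3 - <<'E'
from h import *
go();c=wrist("w6");go();
h=cv2.cvtColor(c["img"],cv2.COLOR_RGB2HSV)
cv2.imwrite("pics/w6c.png",cv2.resize(c["img"][120:260,230:410],None,fx=4.2,fy=4.2,interpolation=cv2.INTER_CUBIC)[:,:,::-1])
b=(pose()@[0,0,LB,1])[:3];print(wproj(c,b))
E
```

```text
t 11.73 ball [-48.1 -57.4   2.6] Fnest [-1.04 -0.18  2.  ]
axes x,y,z in tool
 [[-0.501 -0.707  0.5  ]
 [-0.5    0.708  0.499]
 [-0.706  0.    -0.708]]
t 11.78 ball [-48.1 -57.4   2.6] Fnest [-0.07  1.04  1.07]
axes x,y,z in tool
 [[-0.501 -0.707  0.5  ]
 [-0.5    0.708  0.499]
 [-0.706 -0.    -0.708]]
[314.05844462 191.60868786]
```

View pics/w6c.png

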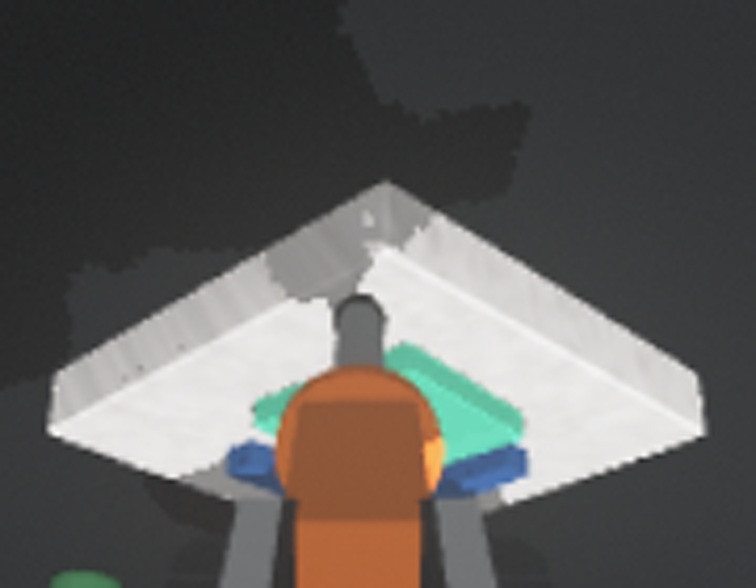

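The crop shows the ball at (358,312), inside the stage's near corner at (375,247). It is slightly off the predicted spot, so I'll keep probing with averaged forces.

```bash
cat >> h.py <<'E'
def force(n=6):
    F=[]
    for i in range(n):
        F.append(NR.T@robot.read_state()["wrist_force"]);vision.capture("wrist")
    print("Favg nest",np.mean(F,0).round(2),"sd",np.std(F,0).round(2))
E
python3 - <<'E'
from h import *
force();c=dict(np.load("pics/w6.npz"))
P=wonz(c,315.2,194.3,.026);print("ball by ray at z.026",NR.T@(P-NEST)*1e3);go()
d=(wray(c,315.2,194.3));T=pose();print(T[:3,:3].T@(P-T[:3,3]))
E
```

```text
Favg nest [-0.16  0.56  1.17] sd [0.49 0.51 0.5 ]
ball by ray at z.026 [-49.52681268 -57.42487227   6.        ]
t 12.08 ball [-48.1 -57.4   2.5] Fnest [ 0.21 -0.14  1.88]
axes x,y,z in tool
 [[-0.501 -0.707  0.5  ]
 [-0.5    0.708  0.499]
 [-0.706 -0.    -0.708]]
[-0.00173101  0.00103411  0.10583085]
```

Call:
drive_tool([
  [[0.0007,0,0.0007,0,0,0],[0,0,0,0,0,0],[0,0,0,0,0,0],[0,0,0,0,0,0],[0,0,0,0,0,0],[0,0,0,0,0,0],[0,0,0,0,0,0],[0,0,0,0,0,0]],
])

```text
t: 12.75
tcp_pos: [0.4353, 0.2142, 0.0988]
ee_rot: [0.378, 0.133, 0.915, -0.055]
wrist_force: [-1.6, 0.1, 3.9]
gripper_width: 0.0144
gripper_force: 88.9
```

```bash
python3 - <<'E'
from h import *
force();go()
E
```

```text
Favg nest [-1.53 -1.21  3.78] sd [0.53 0.52 0.54]
t 13.05 ball [-48.1 -57.4   1.6] Fnest [-1.61 -1.47  4.72]
axes x,y,z in tool
 [[-0.501 -0.707  0.5  ]
 [-0.5    0.708  0.499]
 [-0.706  0.    -0.708]]
```

```bash
sed -i 's/\[0,0,LB,1\]/[-.0017,.001,.1058,1]/' h.py; python3 - <<'E'
from h import *
n=robot.read_state();go((-49.5,-57,7),(-8,-53,7),(-8,-45,7))
E
```

```text
t 13.05 ball [-49.6 -57.4   5.1] Fnest [-1.61 -1.47  4.72]
(-49.5, -57, 7) shift [-1.6  0.3 -1.1]
(-8, -53, 7) shift [-22.8 -26.5  22.7]
(-8, -45, 7) shift [-4.   5.7  4. ]
axes x,y,z in tool
 [[-0.501 -0.707  0.5  ]
 [-0.5    0.708  0.499]
 [-0.706  0.    -0.708]]
```

Call:
drive_tool([
  [[-0.0016,0.0003,-0.0011,0,0,0],[-0.0046,-0.0053,0.0045,0,0,0],[-0.0046,-0.0053,0.0045,0,0,0],[-0.0046,-0.0053,0.0045,0,0,0],[-0.0046,-0.0053,0.0045,0,0,0],[-0.0046,-0.0053,0.0045,0,0,0],[0,0,0,0,0,0],[0,0,0,0,0,0]],
])

```text
t: 13.72
tcp_pos: [0.4586, 0.1789, 0.1005]
ee_rot: [0.378, 0.133, 0.915, -0.055]
wrist_force: [0.5, -0.7, 0.8]
gripper_width: 0.0143
gripper_force: 88.4
```

```bash
python3 - <<'E'
from h import *
force();go((-8,-43,6.8))
E
```

```text
Favg nest [0.7  0.32 0.87] sd [0.61 0.67 0.37]
t 14.02 ball [ -8.1 -53.4   6.9] Fnest [ 0.56 -0.77  0.06]
(-8, -43, 6.8) shift [-5.2  7.3  5.3]
axes x,y,z in tool
 [[-0.501 -0.707  0.5  ]
 [-0.501  0.707  0.498]
 [-0.706 -0.001 -0.708]]
```

Call:
drive_tool([
  [[-0.00075,0.00106,0.00075,0,0,0],[-0.00075,0.00106,0.00075,0,0,0],[-0.00075,0.00106,0.00075,0,0,0],[-0.00075,0.00106,0.00075,0,0,0],[-0.00075,0.00106,0.00075,0,0,0],[-0.00075,0.00106,0.00075,0,0,0],[-0.0005,0.0007,0.0005,0,0,0],[-0.0005,0.0007,0.0005,0,0,0]],
])

```text
t: 14.68
tcp_pos: [0.4688, 0.185, 0.1009]
ee_rot: [0.378, 0.133, 0.915, -0.055]
wrist_force: [-2.5, -1.2, 3.4]
gripper_width: 0.0145
gripper_force: 88.9
```

Call:
drive_tool([
  [[-0.0005,0.0007,0.0005,0,0,0],[-0.0005,0.0007,0.0005,0,0,0],[-0.0005,0.0007,0.0005,0,0,0],[-0.0005,0.0007,0.0005,0,0,0],[-0.0005,0.0007,0.0005,0,0,0],[-0.0005,0.0007,0.0005,0,0,0],[-0.0005,0.0007,0.0005,0,0,0],[0,0,0,0,0,0]],
])

```text
t: 15.35
tcp_pos: [0.4751, 0.1885, 0.101]
ee_rot: [0.378, 0.133, 0.915, -0.055]
wrist_force: [0.1, -0.6, 1.0]
gripper_width: 0.0143
gripper_force: 88.5
```

```bash
python3 - <<'E'
from h import *
force();go()
c=wrist("w7");cv2.imwrite("pics/w7c.png",cv2.resize(c["img"][120:220,240:390],None,fx=5.2,fy=5.2,interpolation=cv2.INTER_CUBIC)[:,:,::-1])
E
```

```text
Favg nest [ 0.71 -0.57  0.86] sd [0.32 0.66 0.22]
t 15.65 ball [ -7.9 -35.1   7.2] Fnest [ 1.43 -0.45  0.52]
axes x,y,z in tool
 [[-0.501 -0.707  0.5  ]
 [-0.5    0.708  0.499]
 [-0.706  0.    -0.708]]
```

```bash
cat >> h.py <<'E'
def plate(c,f,tag):  # f: pixel->world at z
    h=cv2.cvtColor(c["img"],cv2.COLOR_RGB2HSV).astype(int)
    red=((h[...,0]<8)|(h[...,0]>172))&(h[...,1]>150)&(h[...,2]>100);gr=(h[...,0]>68)&(h[...,0]<90)&(h[...,1]>70)
    top=gr&(h[...,2]>170)
    for n,m in(("red",red),("green",gr),("greentop",top)):
        for k in blobs(m,6)[:2]:
            p=k[:,0,:].astype(float);M=cv2.moments(k);ce=np.array([M["m10"],M["m01"]])/M["m00"]
            w=NR.T@(f(c,*ce,.028)-NEST)*1e3
            if max(abs(w[:2]))>80:continue
            W=np.array([(NR.T@(f(c,*q,.028)-NEST))[:2]*1e3 for q in p],np.float32)
            r=cv2.minAreaRect(W)
            print(tag,n,"px",ce.round(2),"A",cv2.contourArea(k),"nest",w[:2].round(1),"rect",np.round(r[0],1),np.round(r[1],1),round(r[2],1))
E
python3 - <<'E'
from h import *
plate(dict(np.load("pics/scene0.npz")),onz,"s0");c=dict(vision.capture("scene"));plate(c,onz,"s1")
plate(dict(np.load("pics/top0.npz")),onz,"t0");c=dict(vision.capture("top"));plate(c,onz,"t1")
plate(dict(np.load("pics/w4.npz")),wonz,"w4");plate(dict(np.load("pics/w7.npz")),wonz,"w7")
E
```

```text
s0 greentop px [372.73 217.96] A 68.0 nest [ -3.7 -16.2] rect [ -2.9 -20.1] [60.9 37.4] 39.3
s0 greentop px [385.48 218.87] A 9.0 nest [-27.   11.9] rect [-25.3  15.2] [25.1 11.4] 38.6
s1 greentop px [374.   218.11] A 53.0 nest [ -5.8 -13.2] rect [ -5.9 -16.9] [60.1 28.6] 39.3
s1 greentop px [386.24 219.44] A 24.5 nest [-26.4  15.1] rect [-27.1  17.3] [35.  17.1] 38.6
t0 green px [242.55 203.17] A 317.0 nest [-13.6 -10.8] rect [-14.5 -11.2] [46.5 48.4] 83.6
t0 greentop px [242.41 202.67] A 297.5 nest [-13.4  -9.6] rect [-14.3  -9.9] [43.8 48.4] 83.6
t1 green px [240.78 201.5 ] A 349.5 nest [-15.5  -5. ] rect [-16.1  -4.7] [50.8 47. ] 88.3
t1 greentop px [240.8  201.25] A 341.0 nest [-15.2  -4.5] rect [-16.1  -4.7] [50.8 47. ] 88.3
w4 red px [323.59 144.15] A 55.5 nest [-14.8 -11.3] rect [-14.9 -11.5] [12.4 14.6] 46.5
w4 green px [323.31 141.33] A 1051.5 nest [-18.5 -15.7] rect [-17.3 -14.3] [56.  53.6] 83.7
w4 greentop px [323.58 141.43] A 1031.5 nest [-18.6 -15.3] rect [-17.2 -14.1] [54.9 53.7] 84.4
w7 red px [344.91 203.72] A 92.0 nest [-16.5  -3.5] rect [-16.9  -3.6] [13.9 15.7] 45.0
w7 green px [347.34 198.84] A 1526.5 nest [-24.2  -9.2] rect [-20.4  -7.7] [58.7 55.1] 88.4
w7 greentop px [347.45 198.75] A 1509.5 nest [-24.4  -9.2] rect [-20.4  -7.7] [58.7 55.1] 88.4
```

Call:
drive_tool([
  [[-0.0003,0.0004,0.0003,0,0,0],[-0.0003,0.0004,0.0003,0,0,0],[-0.0003,0.0004,0.0003,0,0,0],[-0.0003,0.0004,0.0003,0,0,0],[-0.0003,0.0004,0.0003,0,0,0],[-0.0003,0.0004,0.0003,0,0,0],[-0.0003,0.0004,0.0003,0,0,0],[0,0,0,0,0,0]],
])

```text
t: 16.47
tcp_pos: [0.4786, 0.1903, 0.101]
ee_rot: [0.378, 0.133, 0.915, -0.055]
wrist_force: [-1.7, -1.1, 3.2]
gripper_width: 0.0142
gripper_force: 88.9
```

```bash
python3 - <<'E'
from h import *
force();go();c=dict(vision.capture("top"));plate(c,onz,"t1");plate(wrist("w8"),wonz,"w8")
E
```

```text
Favg nest [-0.09 -2.24  2.87] sd [0.45 0.44 0.36]
t 16.77 ball [ -7.8 -31.    7.2] Fnest [-1.56 -1.77  2.42]
axes x,y,z in tool
 [[-0.501 -0.707  0.5  ]
 [-0.5    0.708  0.499]
 [-0.706  0.    -0.708]]
t1 green px [239.68 200.59] A 350.5 nest [-16.8  -1.7] rect [-17.2  -1.8] [49.3 50.8] 3.7
t1 greentop px [239.72 200.38] A 344.5 nest [-16.5  -1.3] rect [-17.1  -0.8] [48.  50.8] 0.7
w8 red px [345.15 203.25] A 91.0 nest [-17.1   0. ] rect [-16.7   0.5] [13.9 15.5] 45.0
w8 green px [347.23 198.16] A 1549.0 nest [-24.9  -6.1] rect [-20.7  -4.4] [56.4 58.5] 1.1
w8 greentop px [347.48 198.11] A 1531.0 nest [-25.1  -6. ] rect [-20.8  -5. ] [56.2 57.5] 1.1
```

```bash
python3 - <<'E'
from h import *
go((-8,-45,7),(-58,-52,7),(-58,3,6.6))
E
```

```text
t 16.87 ball [ -7.8 -31.    7.2] Fnest [-0.45 -1.42  2.65]
(-8, -45, 7) shift [ 7.3 -9.8 -6.9]
(-58, -52, 7) shift [ 28.6  30.4 -28.5]
(-58, 3, 6.6) shift [-27.2  38.9  27.7]
axes x,y,z in tool
 [[-0.501 -0.707  0.5  ]
 [-0.5    0.708  0.499]
 [-0.706  0.    -0.708]]
```

Call:
drive_tool([
  [[0.0036,-0.0049,-0.0035,0,0,0],[0.0036,-0.0049,-0.0035,0,0,0],[0.0057,0.0061,-0.0057,0,0,0],[0.0057,0.0061,-0.0057,0,0,0],[0.0057,0.0061,-0.0057,0,0,0],[0.0057,0.0061,-0.0057,0,0,0],[0.0057,0.0061,-0.0057,0,0,0],[0,0,0,0,0,0]],
])

```text
t: 17.53
tcp_pos: [0.4353, 0.2254, 0.1009]
ee_rot: [0.378, 0.131, 0.915, -0.054]
wrist_force: [-1.7, 0.0, 3.7]
gripper_width: 0.0143
gripper_force: 89.0
```

Call:
drive_tool([
  [[-0.0054,0.0078,0.0055,0,0,0],[-0.0054,0.0078,0.0055,0,0,0],[-0.0054,0.0078,0.0055,0,0,0],[-0.0054,0.0078,0.0055,0,0,0],[-0.0054,0.0078,0.0055,0,0,0],[0,0,0,0,0,0],[0,0,0,0,0,0],[0,0,0,0,0,0]],
])

```text
t: 18.2
tcp_pos: [0.4839, 0.2503, 0.1004]
ee_rot: [0.378, 0.133, 0.915, -0.055]
wrist_force: [0.7, 0.6, 1.3]
gripper_width: 0.0141
gripper_force: 88.6
```

```bash
python3 - <<'E'
from h import *
go((-48,3,6.6));force();c=dict(vision.capture("top"));plate(c,onz,"t1");plate(wrist("w9"),wonz,"w9")
E
```

```text
t 18.2 ball [-58.1   2.5   6.6] Fnest [-0.18  0.85  1.26]
(-48, 3, 6.6) shift [-5.3 -6.8  5.3]
axes x,y,z in tool
 [[-0.501 -0.706  0.5  ]
 [-0.5    0.708  0.499]
 [-0.706  0.    -0.708]]
Favg nest [0.31 0.85 0.87] sd [0.39 0.6  0.36]
t1 green px [239.43 200.65] A 347.0 nest [-17.4  -1.5] rect [-17.9  -2.2] [49.1 51.3] 1.3
t1 greentop px [239.48 200.45] A 341.0 nest [-17.1  -1.1] rect [-17.8  -1.2] [48.9 49.1] 1.3
w9 red px [284.29 209.34] A 83.0 nest [-17.8   0.2] rect [-17.8   0.3] [15.6 14.9] 64.7
w9 green px [281.17 204.2 ] A 1356.5 nest [-23.8  -8.7] rect [-22.7  -3.6] [59.7 56.1] 1.4
w9 greentop px [281.05 204.25] A 1336.5 nest [-23.7  -8.7] rect [-22.7  -3.6] [59.6 56.1] 0.9
```

Call:
drive_tool([
  [[-0.00065,-0.00092,0.00065,0,0,0],[-0.00065,-0.00092,0.00065,0,0,0],[-0.00065,-0.00092,0.00065,0,0,0],[-0.00065,-0.00092,0.00065,0,0,0],[-0.00065,-0.00092,0.00065,0,0,0],[-0.00065,-0.00092,0.00065,0,0,0],[-0.00065,-0.00092,0.00065,0,0,0],[-0.00065,-0.00092,0.00065,0,0,0]],
])

```text
t: 19.27
tcp_pos: [0.4892, 0.2417, 0.1005]
ee_rot: [0.378, 0.133, 0.915, -0.055]
wrist_force: [-1.4, 2.5, 3.4]
gripper_width: 0.0145
gripper_force: 89.1
```

Call:
drive_tool([
  [[-0.0005,-0.0007,0.0005,0,0,0],[-0.0005,-0.0007,0.0005,0,0,0],[-0.0005,-0.0007,0.0005,0,0,0],[-0.0005,-0.0007,0.0005,0,0,0],[-0.0005,-0.0007,0.0005,0,0,0],[-0.0005,-0.0007,0.0005,0,0,0],[-0.0005,-0.0007,0.0005,0,0,0],[0,0,0,0,0,0]],
])

```text
t: 19.93
tcp_pos: [0.4924, 0.2352, 0.1004]
ee_rot: [0.378, 0.133, 0.915, -0.055]
wrist_force: [0.5, 2.6, 1.1]
gripper_width: 0.0141
gripper_force: 88.8
```

```bash
python3 - <<'E'
from h import *
go();force();c=dict(vision.capture("top"));plate(c,onz,"t1");plate(wrist("w10"),wonz,"w10")
E
```

```text
t 19.93 ball [-40.7   2.7   6.6] Fnest [-2.01  1.68  1.1 ]
axes x,y,z in tool
 [[-0.501 -0.706  0.5  ]
 [-0.5    0.708  0.499]
 [-0.706 -0.    -0.708]]
Favg nest [-1.41  0.92  1.06] sd [0.56 0.53 0.49]
t1 green px [242.47 199.41] A 361.5 nest [-9.5 -2.4] rect [-9.5 -3. ] [51.8 49.2] 88.2
t1 greentop px [242.5  199.32] A 359.0 nest [-9.3 -2.3] rect [-9.5 -2.5] [50.7 49.2] 88.2
w10 red px [289. 206.] A 80.0 nest [-9.1 -1. ] rect [-9. -1.] [12.2 15.8] 45.1
w10 green px [285.18 200.51] A 1402.5 nest [-14.8 -10.6] rect [-13.8  -4.7] [56.5 59.1] 88.9
w10 greentop px [285.   200.64] A 1364.5 nest [-14.5 -10.6] rect [-13.9  -4.4] [56.8 58.1] 87.8
```

Call:
drive_tool([
  [[0.001,0.0014,-0.001,0,0,0],[0.0017,-0.0024,-0.0017,0,0,0],[0.0017,-0.0024,-0.0017,0,0,0],[-0.0005,-0.0007,0.0005,0,0,0],[-0.0005,-0.0007,0.0005,0,0,0],[-0.0005,-0.0007,0.0005,0,0,0],[-0.0005,-0.0007,0.0005,0,0,0],[-0.0005,-0.0007,0.0005,0,0,0]],
])

```text
t: 21.0
tcp_pos: [0.4881, 0.23, 0.1007]
ee_rot: [0.378, 0.133, 0.915, -0.054]
wrist_force: [-2.6, 2.5, 5.4]
gripper_width: 0.014
gripper_force: 89.3
```

Call:
drive_tool([
  [[-0.0005,-0.0007,0.0005,0,0,0],[-0.0005,-0.0007,0.0005,0,0,0],[-0.0005,-0.0007,0.0005,0,0,0],[-0.0005,-0.0007,0.0005,0,0,0],[0,0,0,0,0,0],[0,0,0,0,0,0],[0,0,0,0,0,0],[0,0,0,0,0,0]],
])

```text
t: 21.67
tcp_pos: [0.4898, 0.226, 0.1003]
ee_rot: [0.378, 0.133, 0.915, -0.055]
wrist_force: [0.4, 2.2, 1.0]
gripper_width: 0.0139
gripper_force: 88.8
```

```bash
python3 - <<'E'
from h import *
go();force();c=dict(vision.capture("top"));plate(c,onz,"t1");plate(wrist("w11"),wonz,"w11")
E
```

```text
t 21.67 ball [-33.9  -3.9   6.6] Fnest [-1.78  1.39  0.99]
axes x,y,z in tool
 [[-0.501 -0.707  0.5  ]
 [-0.5    0.708  0.499]
 [-0.706 -0.    -0.708]]
Favg nest [-1.    0.49  1.49] sd [0.51 0.48 0.41]
t1 green px [245.11 197.56] A 358.5 nest [-1.7 -1.5] rect [-2.3 -1.7] [50.9 50.3] 88.0
t1 greentop px [245.06 197.54] A 357.0 nest [-1.7 -1.4] rect [-2.3 -1.2] [49.7 50.3] 88.0
w11 red px [295.02 208.66] A 85.0 nest [-2.1 -0. ] rect [-2.2 -0.2] [14.7 15.7] 45.3
w11 green px [286.98 201.48] A 998.5 nest [ -7.6 -15. ] rect [-6.6 -6. ] [53.5 58.9] 89.1
w11 greentop px [286.73 201.53] A 961.5 nest [ -7.3 -15.1] rect [-6.7 -5.9] [53.5 57.9] 88.9
w11 greentop px [326.4  204.48] A 47.5 nest [-29.7  15.4] rect [-30.1  14.9] [20.1  6.7] 47.5
```

Call:
drive_tool([
  [[-0.0003,-0.0004,0.0003,0,0,0],[-0.0003,-0.0004,0.0003,0,0,0],[-0.0003,-0.0004,0.0003,0,0,0],[-0.0003,-0.0004,0.0003,0,0,0],[0,0,0,0,0,0],[0,0,0,0,0,0],[0,0,0,0,0,0],[0,0,0,0,0,0]],
])

```text
t: 22.73
tcp_pos: [0.491, 0.2241, 0.1004]
ee_rot: [0.378, 0.133, 0.915, -0.055]
wrist_force: [-1.3, 1.6, 2.3]
gripper_width: 0.0147
gripper_force: 88.9
```

```bash
python3 - <<'E'
from h import *
go();force();c=dict(vision.capture("top"));plate(c,onz,"t1");plate(wrist("w12"),wonz,"w12")
E
```

```text
t 22.73 ball [-31.7  -3.8   6.7] Fnest [-2.07 -0.37  2.34]
axes x,y,z in tool
 [[-0.501 -0.707  0.5  ]
 [-0.5    0.708  0.499]
 [-0.706 -0.    -0.708]]
Favg nest [-2.3  -0.06  2.84] sd [0.85 0.49 0.35]
t1 green px [246.03 197.13] A 363.0 nest [ 0.8 -1.7] rect [ 0.4 -1.3] [49.8 51.4] 88.0
t1 greentop px [245.89 197.17] A 357.5 nest [ 0.5 -1.6] rect [-0.1 -1.2] [49.7 50.3] 88.0
w12 red px [295.18 208.32] A 85.0 nest [-0.4 -0.1] rect [0.1 0.1] [14.7 15.8] 45.1
w12 green px [287.12 201.4 ] A 1008.5 nest [ -5.4 -14.7] rect [-4.4 -5.7] [53.3 59.1] 89.4
w12 greentop px [286.93 201.45] A 973.0 nest [ -5.2 -14.8] rect [-4.7 -5.7] [53.4 58.2] 89.2
w12 greentop px [326.46 204.27] A 50.0 nest [-27.7  15.4] rect [-27.8  15.2] [20.1  6.7] 47.5
```

Call:
drive_tool([
  [[-0.0002,-0.0003,0.0002,0,0,0],[-0.0002,-0.0003,0.0002,0,0,0],[0,0,0,0,0,0],[0,0,0,0,0,0],[0,0,0,0,0,0],[0,0,0,0,0,0],[0,0,0,0,0,0],[0,0,0,0,0,0]],
])

```text
t: 23.8
tcp_pos: [0.4913, 0.2234, 0.1005]
ee_rot: [0.378, 0.133, 0.915, -0.055]
wrist_force: [-1.8, 3.1, 2.8]
gripper_width: 0.0141
gripper_force: 89.0
```

```bash
cat >> h.py <<'E'
def topang(n=4):  # average several top views: centre and angle of the plate, and blue bars for reference
    A=[];C=[]
    for i in range(n):
        c=dict(vision.capture("top"));h=cv2.cvtColor(cv2.resize(c["img"],None,fx=4,fy=4,interpolation=cv2.INTER_CUBIC),cv2.COLOR_RGB2HSV).astype(int)
        m=(h[...,0]>65)&(h[...,0]<95)&(h[...,1]>60)
        R=((h[...,0]<8)|(h[...,0]>172))&(h[...,1]>110)
        m=m.copy();k=[b for b in blobs(m,500) if abs(b[:,0,0].mean()/4-243)<25][0]
        W=np.array([(NR.T@(onz(c,(q[0]-1.5)/4,(q[1]-1.5)/4,.028)-NEST))[:2]*1e3 for q in k[:,0]],np.float32)
        r=cv2.minAreaRect(cv2.convexHull(W));a=r[2]%90;A.append(a if a<45 else a-90);C.append(r[0]);S=r[1]
    print("top: centre",np.mean(C,0).round(2),"angle deg",np.round(A,1),"size",np.round(S,1))
E
python3 - <<'E'
from h import *
go();force(8);topang()
E
```

```text
t 23.8 ball [-30.9  -3.8   6.7] Fnest [-3.6  -0.14  2.83]
axes x,y,z in tool
 [[-0.501 -0.707  0.5  ]
 [-0.5    0.708  0.499]
 [-0.706  0.    -0.708]]
Favg nest [-2.68 -0.49  2.98] sd [0.43 0.41 0.38]
top: centre [ 0.96 -1.82] angle deg [-1.1  0.  -0.4 -0.4] size [54.1 52.7]
```

Call:
drive_tool([
  [[0.0045,0.0064,-0.0045,0,0,0],[0.0045,0.0064,-0.0045,0,0,0],[0.0045,0.0064,-0.0045,0,0,0],[0.0064,-0.009,-0.0064,0,0,0],[0.0064,-0.009,-0.0064,0,0,0],[0.0064,-0.009,-0.0064,0,0,0],[0.0064,-0.009,-0.0064,0,0,0],[0,0,0,0,0,0]],
])

```text
t: 25.07
tcp_pos: [0.4305, 0.2196, 0.0996]
ee_rot: [0.377, 0.131, 0.915, -0.057]
wrist_force: [-3.7, 0.4, 5.1]
gripper_width: 0.0146
gripper_force: 89.2
```

```bash
python3 - <<'E'
from h import *
go((2,-50,6.7),(2,-33,6.7));force(6);topang();plate(wrist("w13"),wonz,"w13")
E
```

```text
t 25.07 ball [-56.5 -59.3   5.8] Fnest [-2.07 -3.04  5.07]
(2, -50, 6.7) shift [-34.5 -34.8  33.3]
(2, -33, 6.7) shift [-8.6 12.   8.4]
axes x,y,z in tool
 [[-0.499 -0.707  0.501]
 [-0.504  0.707  0.496]
 [-0.705 -0.005 -0.709]]
Favg nest [-0.01 -1.69  2.74] sd [0.99 0.72 1.19]
top: centre [ 2.53 -1.87] angle deg [-0.8 -0.3 -0.4 -0.4] size [53.9 50.8]
w13 green px [288.65 227.64] A 107.5 nest [ 12.9 -25.3] rect [ 13.7 -25.7] [40.8 13.6] 41.5
w13 greentop px [288.84 227.52] A 100.0 nest [ 12.5 -25.3] rect [ 12.6 -26.3] [37.8 12.3] 43.4
w13 greentop px [337.75 227.68] A 59.0 nest [-25.6  13.3] rect [-26.7  12.5] [32.4  9. ] 48.2
```

Call:
drive_tool([
  [[-0.0058,-0.0058,0.0056,0,0,0],[-0.0058,-0.0058,0.0056,0,0,0],[-0.0058,-0.0058,0.0056,0,0,0],[-0.0058,-0.0058,0.0056,0,0,0],[-0.0058,-0.0058,0.0056,0,0,0],[-0.0058,-0.0058,0.0056,0,0,0],[0,0,0,0,0,0],[0,0,0,0,0,0]],
])

```text
t: 26.28
tcp_pos: [0.4702, 0.1759, 0.1012]
ee_rot: [0.378, 0.133, 0.915, -0.055]
wrist_force: [0.3, 0.2, 0.0]
gripper_width: 0.0147
gripper_force: 88.6
```

```bash
python3 - <<'E'
from h import *
go((2,-34,6.7));force(4)
E
```

```text
t 26.28 ball [  0.8 -45.1   7.5] Fnest [-0.    0.34  0.05]
(2, -34, 6.7) shift [-5.6  7.   6.7]
axes x,y,z in tool
 [[-0.502 -0.706  0.5  ]
 [-0.5    0.708  0.499]
 [-0.706  0.001 -0.708]]
Favg nest [0.18 0.14 0.41] sd [0.22 0.66 0.39]
```

Call:
drive_tool([
  [[-0.0014,0.0017,0.0017,0,0,0],[-0.0014,0.0017,0.0017,0,0,0],[-0.0014,0.0017,0.0017,0,0,0],[-0.0014,0.0017,0.0017,0,0,0],[-0.0003,0.0004,0.0003,0,0,0],[-0.0003,0.0004,0.0003,0,0,0],[-0.0003,0.0004,0.0003,0,0,0],[-0.0003,0.0004,0.0003,0,0,0]],
])

```text
t: 27.15
tcp_pos: [0.4824, 0.1809, 0.1005]
ee_rot: [0.378, 0.133, 0.915, -0.055]
wrist_force: [-3.5, -0.8, 5.7]
gripper_width: 0.0141
gripper_force: 89.3
```

Call:
drive_tool([
  [[-0.0003,0.0004,0.0003,0,0,0],[-0.0003,0.0004,0.0003,0,0,0],[0,0,0,0,0,0],[0,0,0,0,0,0],[0,0,0,0,0,0],[0,0,0,0,0,0],[0,0,0,0,0,0],[0,0,0,0,0,0]],
])

```text
t: 27.82
tcp_pos: [0.4834, 0.1814, 0.1005]
ee_rot: [0.378, 0.132, 0.915, -0.055]
wrist_force: [-4.2, 0.4, 5.7]
gripper_width: 0.0143
gripper_force: 89.4
```

```bash
python3 - <<'E'
from h import *
go();force(6);topang();plate(wrist("w14"),wonz,"w14")
E
```

```text
t 27.82 ball [  2.2 -30.9   6.8] Fnest [-2.39 -3.47  5.72]
axes x,y,z in tool
 [[-0.501 -0.707  0.5  ]
 [-0.5    0.708  0.499]
 [-0.706 -0.    -0.708]]
Favg nest [-1.9  -4.03  4.9 ] sd [0.31 0.62 0.48]
top: centre [ 2.41 -1.05] angle deg [ 0.1 -0.4 -0.4 -0.3] size [54.  50.8]
w14 red px [339.09 206.36] A 70.0 nest [0.5 0.1] rect [ 0.1 -0.3] [12.2 15.7] 44.9
w14 green px [343.83 201.  ] A 1298.5 nest [-9.6 -4.7] rect [-3.  -3.9] [58.  56.1] 89.7
w14 greentop px [343.95 200.92] A 1280.5 nest [-9.8 -4.8] rect [-3.  -4.3] [57.2 56.1] 89.7
```

Call:
drive_tool([
  [[-0.0003,0.0004,0.0003,0,0,0],[-0.0003,0.0004,0.0003,0,0,0],[0,0,0,0,0,0],[0,0,0,0,0,0],[0,0,0,0,0,0],[0,0,0,0,0,0],[0,0,0,0,0,0],[0,0,0,0,0,0]],
])

```text
t: 29.03
tcp_pos: [0.4842, 0.1821, 0.1008]
ee_rot: [0.378, 0.132, 0.915, -0.055]
wrist_force: [-9.6, 1.2, 9.6]
gripper_width: 0.0143
gripper_force: 90.3
```

```bash
python3 - <<'E'
from h import *
go();force(6);topang()
E
```

```text
t 29.03 ball [  2.  -29.7   7.1] Fnest [-5.62 -7.85  9.57]
axes x,y,z in tool
 [[-0.501 -0.707  0.5  ]
 [-0.5    0.707  0.499]
 [-0.706  0.    -0.708]]
Favg nest [-5.54 -7.99 10.07] sd [0.13 0.68 0.78]
top: centre [ 2.48 -0.99] angle deg [-0.4 -0.4 -0.4 -0.4] size [54.  51.1]
```

Call:
drive_tool([
  [[0.0002,-0.0002,-0.0002,0,0,0],[0,0,0,0,0,0],[0,0,0,0,0,0],[0,0,0,0,0,0],[0,0,0,0,0,0],[0,0,0,0,0,0],[0,0,0,0,0,0],[0,0,0,0,0,0]],
])

```text
t: 30.2
tcp_pos: [0.4839, 0.1818, 0.1006]
ee_rot: [0.378, 0.132, 0.915, -0.055]
wrist_force: [-8.8, 0.6, 8.7]
gripper_width: 0.0147
gripper_force: 90.0
```

```bash
python3 - <<'E'
from h import *
go();force(6)
E
```

```text
t 30.2 ball [  2.1 -30.2   6.9] Fnest [-4.77 -7.46  8.74]
axes x,y,z in tool
 [[-0.501 -0.707  0.5  ]
 [-0.501  0.707  0.499]
 [-0.706 -0.    -0.708]]
Favg nest [-4.51 -6.5   8.54] sd [0.34 0.58 0.35]
```

Call:
drive_tool([
  [[0.001,-0.0014,-0.001,0,0,0],[0.0005,-0.0007,-0.0005,0,0,0],[-0.0005,0,-0.0005,0,0,0],[0,0,0,0,0,0],[0,0,0,0,0,0],[0,0,0,0,0,0],[0,0,0,0,0,0],[0,0,0,0,0,0]],
])

```text
t: 31.17
tcp_pos: [0.4816, 0.1806, 0.1011]
ee_rot: [0.378, 0.133, 0.915, -0.055]
wrist_force: [0.0, 0.2, 0.3]
gripper_width: 0.0143
gripper_force: 88.6
```

```bash
python3 - <<'E'
from h import *
go();force(6)
E
```

```text
t 31.17 ball [  2.1 -32.8   7.4] Fnest [-0.17  0.12  0.27]
axes x,y,z in tool
 [[-0.501 -0.707  0.499]
 [-0.5    0.708  0.499]
 [-0.706  0.    -0.708]]
Favg nest [0.13 0.24 0.72] sd [0.52 0.8  0.34]
```

Call:
drive_tool([
  [[-0.0005,0.0007,0.0005,0,0,0],[-0.0003,0.0004,0.0003,0,0,0],[-0.0003,0.0004,0.0003,0,0,0],[0,0,0,0,0,0],[0,0,0,0,0,0],[0,0,0,0,0,0],[0,0,0,0,0,0],[0,0,0,0,0,0]],
])

```text
t: 32.13
tcp_pos: [0.4834, 0.1814, 0.1011]
ee_rot: [0.378, 0.132, 0.915, -0.055]
wrist_force: [-4.1, 0.8, 5.7]
gripper_width: 0.0142
gripper_force: 89.4
```

```bash
python3 - <<'E'
from h import *
go();force(6)
E
```

```text
t 32.13 ball [  2.2 -30.8   7.4] Fnest [-2.66 -3.17  5.69]
axes x,y,z in tool
 [[-0.501 -0.707  0.5  ]
 [-0.5    0.708  0.499]
 [-0.706 -0.    -0.708]]
Favg nest [-2.56 -3.71  5.02] sd [0.47 0.46 0.5 ]
```

Call:
drive_tool([
  [[0.0025,-0.0035,-0.0025,0,0,0],[0.0025,-0.0035,-0.0025,0,0,0],[0.0025,-0.0035,-0.0025,0,0,0],[0,0,-0.017,0,0,0],[0,0,-0.017,0,0,0],[0,0,-0.017,0,0,0],[0,0,0,0,0,0],[0,0,0,0,0,0]],
], newtons=120)

```text
t: 33.1
tcp_pos: [0.4355, 0.1852, 0.1373]
ee_rot: [0.378, 0.132, 0.915, -0.054]
wrist_force: [0.8, 0.6, -0.7]
gripper_width: 0.0132
gripper_force: 118.0
```

Call:
drive_tool([
  [[0,0,0,-0.069,0,-0.0695],[0,0,0,-0.069,0,-0.0695],[0,0,0,-0.069,0,-0.0695],[0,0,0,-0.069,0,-0.0695],[0,0,0,-0.069,0,-0.0695],[0,0,0,-0.069,0,-0.0695],[0,0,0,-0.069,0,-0.0695],[0,0,0,-0.069,0,-0.0695]],
])

```text
t: 33.77
tcp_pos: [0.4342, 0.1839, 0.1361]
ee_rot: [0.37, -0.229, 0.895, 0.094]
wrist_force: [1.1, 0.1, -1.8]
gripper_width: 0.013
gripper_force: 118.1
```

Call:
drive_tool([
  [[0,0,0,0,-0.085,0],[0,0,0,0,-0.085,0],[0,0,0,0,-0.085,0],[0,0,0,0,0,0],[0,0,0,0,0,0],[0,0,0,0,0,0],[0,0,0,0,0,0],[0,0,0,0,0,0]],
])

```text
t: 34.43
tcp_pos: [0.4641, 0.1877, 0.1911]
ee_rot: [0.447, -0.221, 0.859, 0.119]
wrist_force: [0.6, 0.0, -0.1]
gripper_width: 0.0135
gripper_force: 118.2
```

```bash
python3 - <<'E'
from h import *
print(robot.read_state()["qpos"].round(2));force(3);go((0,-75,30),(0,-60,7));topang(2);plate(wrist("w15"),wonz,"w15")
E
```

```text
[ 0.22 -0.18 -1.28 -0.47  0.24 -0.16]
Favg nest [-0.03  0.23 -0.29] sd [0.28 0.21 0.44]
t 34.58 ball [-67.7 -11.2 112.4] Fnest [-0.05 -0.6  -0.61]
(0, -75, 30) shift [104.  -67.7  -6. ]
(0, -60, 7) shift [10.3 -0.3 25.5]
axes x,y,z in tool
 [[-0.    -1.    -0.011]
 [-0.572 -0.009  0.82 ]
 [-0.82   0.007 -0.572]]
top: centre [ 2.82 -1.18] angle deg [ 0.1 -0.2] size [54.5 51.5]
w15 red px [251.98 108.14] A 69.0 nest [ 0.9 -0.2] rect [1.4 0.6] [13.3 14.6] 85.9
w15 green px [251.32 104.61] A 1375.0 nest [ 0.5 -6.7] rect [ 0.9 -4.3] [59.1 50.8] 89.9
w15 greentop px [251.58 104.56] A 1353.5 nest [ 0.2 -6.8] rect [ 0.7 -4.5] [58.2 50.4] 89.7
```

Call:
drive_tool([
  [[0.0122,0,-0.0175,0,0,0],[0.0122,0,-0.0175,0,0,0],[0.0122,0,-0.0175,0,0,0],[0,-0.023,0,0,0.06,0],[0,-0.023,0,0,0.06,0],[0,-0.022,0,0,0,0],[0,0,0,0,0,0],[0,0,0,0,0,0]],
])

```text
t: 35.4
tcp_pos: [0.4477, 0.095, 0.2046]
ee_rot: [0.389, -0.227, 0.887, 0.104]
wrist_force: [-0.6, 0.6, -1.0]
gripper_width: 0.0132
gripper_force: 118.2
```

```bash
python3 - <<'E'
from h import *
print(robot.read_state()["qpos"].round(2));go((0,-72,30),(0,-60,8))
E
```

```text
[-0.13 -0.29 -1.09  0.06  0.46 -0.46]
t 35.4 ball [  5.9 -78.7 114.4] Fnest [-0.83 -0.25 -0.99]
(0, -72, 30) shift [57.7  5.2 62. ]
(0, -60, 8) shift [ 8.1 -0.3 23.7]
axes x,y,z in tool
 [[-0.001 -1.    -0.011]
 [-0.676 -0.008  0.737]
 [-0.737  0.008 -0.676]]
```

Call:
drive_tool([
  [[0.0115,0.001,0.0124,0,0,0],[0.0115,0.001,0.0124,0,0,0],[0.0115,0.001,0.0124,0,0,0],[0.0115,0.001,0.0124,0,0,0],[0.0115,0.001,0.0124,0,0,0],[0,0,0,0,0,0],[0,0,0,0,0,0],[0,0,0,0,0,0]],
])

```text
t: 36.07
tcp_pos: [0.4494, 0.105, 0.1208]
ee_rot: [0.387, -0.23, 0.887, 0.106]
wrist_force: [-0.3, -0.1, 0.0]
gripper_width: 0.0129
gripper_force: 118.3
```

```bash
python3 - <<'E'
from h import *
print(robot.read_state()["qpos"].round(2));go((0,-60,8),(0,-34,7.2))
c=wrist("w16");h=cv2.cvtColor(c["img"],cv2.COLOR_RGB2HSV).astype(int);print(wproj(c,(pose()@[-.0017,.001,.1058,1])[:3]))
E
```

```text
[-0.09 -0.07 -1.28 -0.36  0.43 -0.43]
t 36.07 ball [ -2.7 -72.7  30.3] Fnest [-0.08 -0.26  0.04]
(0, -60, 8) shift [ 7.8 -3.1 24.4]
(0, -34, 7.2) shift [-17.1  -0.3  19.6]
axes x,y,z in tool
 [[ 0.001 -1.    -0.016]
 [-0.678 -0.013  0.735]
 [-0.735  0.01  -0.678]]
[315.07620216 194.57795045]
```

Call:
drive_tool([
  [[0,0,0,0,0.045,0],[0.002,-0.0008,0.0061,0,0,0],[0.002,-0.0008,0.0061,0,0,0],[0.002,-0.0008,0.0061,0,0,0],[0.001,-0.0008,0.004,0,0,0],[0,0,0,0,0,0],[0,0,0,0,0,0],[0,0,0,0,0,0]],
])

```text
t: 36.78
tcp_pos: [0.4588, 0.1066, 0.101]
ee_rot: [0.368, -0.231, 0.895, 0.1]
wrist_force: [-24.2, -14.1, 28.3]
gripper_width: 0.013
gripper_force: 123.6
```

```bash
python3 - <<'E'
from h import *
print(robot.read_state()["qpos"].round(2));force(3);go((0,-36,7.2))
E
```

```text
[-0.05 -0.01 -1.27 -0.38  0.39 -0.42]
Favg nest [  0.67 -27.63  28.33] sd [0.34 0.56 0.15]
t 36.93 ball [  0.8 -66.6   7.4] Fnest [  0.83 -27.8   29.11]
(0, -36, 7.2) shift [-21.6   0.5  21.8]
axes x,y,z in tool
 [[ 0.001 -1.    -0.014]
 [-0.709 -0.01   0.705]
 [-0.705  0.009 -0.709]]
```

Call:
drive_tool([
  [[0,0,-0.006,0,0,0],[0,0,-0.006,0,0,0],[0,0,0,0,0,0],[0,0,0,0,0,0],[0,0,0,0,0,0],[0,0,0,0,0,0],[0,0,0,0,0,0],[0,0,0,0,0,0]],
])

```text
t: 37.6
tcp_pos: [0.4542, 0.1028, 0.1087]
ee_rot: [0.367, -0.232, 0.895, 0.1]
wrist_force: [-0.9, -0.5, -0.8]
gripper_width: 0.0132
gripper_force: 118.3
```

```bash
python3 - <<'E'
from h import *
print(robot.read_state()["qpos"].round(2));force(3);go((0,-52,12),(0,-50,7))
c=wrist("w17");h=cv2.cvtColor(c["img"],cv2.COLOR_RGB2HSV).astype(int)
p=wproj(c,(pose()@[-.0017,.001,.1058,1])[:3]);print("pred",p)
# ball: dark rod-end against white stage/table; print gray profile
g=c["img"].mean(2).astype(int);x,y=p.round().astype(int);print(g[y-14:y+15,x-14:x+15:2])
c6=dict(np.load("pics/w6.npz"));print("ref");print(c6["img"].mean(2).astype(int)[180:209,301:330:2])
E
```

```text
[-0.07 -0.05 -1.25 -0.32  0.4  -0.43]
Favg nest [ 0.16 -0.26 -0.69] sd [0.14 0.57 0.43]
t 37.75 ball [  1.9 -72.7  14.9] Fnest [-0.01 -0.69 -0.32]
(0, -52, 12) shift [-12.7   1.6  16.7]
(0, -50, 7) shift [ 2.1 -0.1  5. ]
axes x,y,z in tool
 [[ 0.002 -1.    -0.015]
 [-0.71  -0.012  0.704]
 [-0.704  0.009 -0.71 ]]
pred [315.45392168 194.18424124]
[[162 163 160 162 162 200 202 205 200 198 196 198 204 207 205]
 [161 163 161 160 162 185 200 204 203 198 198 197 202 208 208]
 [161 163 163 160 162 181 199 202 204 199 197 196 198 205 210]
 [161 163 164 162 162 176 211 201 215 212 207 205 207 213 217]
 [163 164 166 164 161 163 217 189 219 228 225 223 223 227 230]
 [159 160 164 161 156 148  79  74  90 234 235 234 234 237 239]
 [221 223 148 147 142 102  68  78  71 151 226 226 226 230 233]
 [230 230 206 205 156  76  95 100  95  86 212 225 225 228 230]
 [229 229 228 227 158  80 109 109 108  93 193 227 228 229 230]
 [228 228 226 226 137  97 109 110 110 112 175 228 229 230 230]
 [230 228 227 223 110 109 109 110 110 122 128 229 229 230 231]
 [230 228 227 223 111 109 110 110 109 122 155 228 230 230 23
[... 2206 characters left out ...]
7 226]
 [226 229 230 230 161 107 107 107 109 107 159 232 231 229 228]
 [227 229 228 228 193 106 108 108 108 109 170 232 231 231 230]
 [228 229 228 228 212 107 108 108 109 109 193 230 228 229 230]
 [230 230 229 229 192 108 107 108 109 108 192 228 186 211 229]
 [231 231 230 230 190 107 107 108 109 109 187 187 157 168 193]
 [232 231 230 229 177 108 107 109 109 109 162 155 146 148 161]
 [232 231 230 227 164 108 107 107 109 109 135 145 146 148 151]
 [231 230 228 226 164 107 107 107 107 109 127 146 148 149 148]
 [227 230 227 227 165 107 103 104 104 108 126 148 148 150 150]
 [227 229 230 225 145 100  99  99  98 100 117 137 146 153 150]
 [227 227 216 167 115 103 103 107 102 100 104 118 152 168 166]]
```

```bash
sed -i 's/\[-.0017,.001,.1058,1\]/[.0027,.001,.1058,1]/' h.py; python3 - <<'E'
from h import *
go((0,-70,14),(0,-54,14),(0,-50,8))
E
```

```text
t 37.8 ball [  1.9 -75.8  11.8] Fnest [-0.74 -0.68 -0.94]
(0, -70, 14) shift [-5.7  1.8  2.6]
(0, -54, 14) shift [-11.4  -0.2  11.3]
(0, -50, 8) shift [ 1.4 -0.1  7.1]
axes x,y,z in tool
 [[ 0.002 -1.    -0.015]
 [-0.71  -0.012  0.704]
 [-0.704  0.009 -0.71 ]]
```

Call:
drive_tool([
  [[-0.0057,0.0018,0.0026,0,0,0],[-0.0057,-0.0001,0.0056,0,0,0],[-0.0057,-0.0001,0.0056,0,0,0],[0.0007,0,0.0036,0,0,0],[0.0007,0,0.0036,0,0,0],[0,0,0,0,0,0],[0,0,0,0,0,0],[0,0,0,0,0,0]],
])

```text
t: 38.47
tcp_pos: [0.4755, 0.1167, 0.1046]
ee_rot: [0.367, -0.231, 0.895, 0.1]
wrist_force: [-0.0, -0.4, -1.2]
gripper_width: 0.0135
gripper_force: 118.3
```

```bash
cat >> h.py <<'E'
def ballrow():
    c=wrist("b");g=c["img"].mean(2);p=wproj(c,(pose()@[.0027,.001,.1058,1])[:3]);x=int(round(p[0]))
    col=g[150:230,x-1:x+2].mean(1);i=np.where(col<92)[0];print("ball top row",150+i[:3],"pred centre",p.round(1))
E
python3 - <<'E'
from h import *
print(robot.read_state()["qpos"].round(2));force(4);go((0,-34,7));ballrow()
E
```

```text
[-0.01  0.01 -1.23 -0.37  0.37 -0.38]
Favg nest [-0.17 -0.17 -0.4 ] sd [0.67 0.68 0.52]
t 38.67 ball [  0.1 -50.    8.3] Fnest [ 0.38 -0.34  0.13]
(0, -34, 7) shift [-10.4  -0.1  12.2]
axes x,y,z in tool
 [[ 0.002 -1.    -0.014]
 [-0.71  -0.011  0.704]
 [-0.705  0.009 -0.71 ]]
ball top row [150 151 152] pred centre [315.4 189.5]
```

Call:
drive_tool([
  [[-0.0021,0,0.0024,0,0,0],[-0.0021,0,0.0024,0,0,0],[-0.0021,0,0.0024,0,0,0],[-0.0021,0,0.0024,0,0,0],[-0.0021,0,0.0024,0,0,0],[0,0,0,0,0,0],[0,0,0,0,0,0],[0,0,0,0,0,0]],
])

```text
t: 39.38
tcp_pos: [0.49, 0.1245, 0.104]
ee_rot: [0.367, -0.232, 0.895, 0.1]
wrist_force: [-1.8, -1.6, 0.4]
gripper_width: 0.0133
gripper_force: 118.7
```

```bash
python3 - <<'E'
from h import *
force(4);go()
E
```

```text
Favg nest [ 0.19 -1.84  0.7 ] sd [0.6  0.4  0.56]
t 39.58 ball [ -0.2 -34.    7.1] Fnest [ 0.23 -1.48  0.39]
axes x,y,z in tool
 [[ 0.002 -1.    -0.015]
 [-0.71  -0.012  0.704]
 [-0.704  0.009 -0.71 ]]
```

Call:
drive_tool([
  [[-0.0007,0,0.0007,0,0,0],[-0.0005,0,0.0005,0,0,0],[-0.0005,0,0.0005,0,0,0],[0,0,0,0,0,0],[0,0,0,0,0,0],[0,0,0,0,0,0],[0,0,0,0,0,0],[0,0,0,0,0,0]],
])

```text
t: 40.25
tcp_pos: [0.4912, 0.1253, 0.1044]
ee_rot: [0.368, -0.231, 0.895, 0.1]
wrist_force: [-14.8, -8.8, 17.5]
gripper_width: 0.0131
gripper_force: 121.7
```

```bash
python3 - <<'E'
from h import *
force(6);go();topang(2)
E
```

```text
Favg nest [  0.43 -17.55  17.3 ] sd [0.35 0.46 0.58]
t 40.55 ball [ -0.2 -32.6   7.5] Fnest [  0.28 -17.84  17.15]
axes x,y,z in tool
 [[ 0.001 -1.    -0.014]
 [-0.709 -0.011  0.705]
 [-0.705  0.009 -0.709]]
top: centre [ 2.58 -0.86] angle deg [-0.2 -0.8] size [53.6 51.1]
```

Call:
drive_tool([
  [[0.0012,0,-0.0012,0,0,0],[0,0,0,0,0,0],[0,0,0,0,0,0],[0,0,0,0,0,0],[0,0,0,0,0,0],[0,0,0,0,0,0],[0,0,0,0,0,0],[0,0,0,0,0,0]],
])

```text
t: 41.32
tcp_pos: [0.4905, 0.1248, 0.1042]
ee_rot: [0.368, -0.231, 0.895, 0.1]
wrist_force: [-7.1, -4.5, 7.1]
gripper_width: 0.0131
gripper_force: 119.8
```

```bash
python3 - <<'E'
from h import *
force(4);go()
E
```

```text
Favg nest [ 0.17 -8.28  7.08] sd [0.27 0.19 0.18]
t 41.52 ball [ -0.2 -33.4   7.2] Fnest [ 0.53 -8.36  7.74]
axes x,y,z in tool
 [[ 0.002 -1.    -0.014]
 [-0.71  -0.011  0.704]
 [-0.705  0.009 -0.71 ]]
```

Call:
drive_tool([
  [[-0.0003,0,0.0003,0,0,0],[0,0,0,0,0,0],[0,0,0,0,0,0],[0,0,0,0,0,0],[0,0,0,0,0,0],[0,0,0,0,0,0],[0,0,0,0,0,0],[0,0,0,0,0,0]],
])

```text
t: 42.18
tcp_pos: [0.4907, 0.1249, 0.1042]
ee_rot: [0.368, -0.231, 0.895, 0.1]
wrist_force: [-8.4, -5.2, 9.4]
gripper_width: 0.0131
gripper_force: 120.2
```

Call:
drive_tool([
  [[0.0007,0,-0.0007,0,0,0],[0,0,0,0,0,0],[0,0,0,0,0,0],[0,0,0,0,0,0],[0,0,0,0,0,0],[0,0,0,0,0,0],[0,0,0,0,0,0],[0,0,0,0,0,0]],
])

```text
t: 42.85
tcp_pos: [0.4902, 0.1246, 0.1041]
ee_rot: [0.368, -0.232, 0.895, 0.1]
wrist_force: [-4.0, -0.9, 2.8]
gripper_width: 0.0132
gripper_force: 118.9
```

Call:
drive_tool([
  [[0.0007,0,-0.0007,0,0,0],[0.002,0,-0.002,0,0,0],[0.004,0,-0.004,0,0,0],[0.0,0,-0.01,0,0,0],[0,0,-0.02,0,0,0],[0,0,-0.02,0,0,0],[0,0,-0.02,0,0,0],[0,0,0,0,0,0]],
])

```text
t: 43.52
tcp_pos: [0.4382, 0.0947, 0.1556]
ee_rot: [0.369, -0.231, 0.895, 0.099]
wrist_force: [0.6, 0.6, -1.0]
gripper_width: 0.0129
gripper_force: 118.3
```

```bash
python3 - <<'E'
from h import *
force(4);go();topang(3);plate(wrist("w18"),wonz,"w18");print(pose().round(3),robot.read_state()["qpos"].round(2))
c=dict(np.load("pics/w18.npz"))
# plate top corners vs blue bars from clear view
h=cv2.cvtColor(c["img"],cv2.COLOR_RGB2HSV).astype(int);b=(h[...,0]>105)&(h[...,0]<118)&(h[...,1]>110)
for k in blobs(b,15):
    W=np.array([(NR.T@(wonz(c,*q,.028)-NEST))[:2]*1e3 for q in k[:,0].astype(float)],np.float32)
    if abs(W.mean(0)).max()<60:print("bar",[np.round(v,1) for v in cv2.minAreaRect(W)],W.min(0),W.max(0))
E
```

```text
Favg nest [-0.4   0.36 -0.64] sd [0.17 0.36 0.24]
t 43.72 ball [  1.  -92.4  56.4] Fnest [ 0.69  0.02 -1.26]
axes x,y,z in tool
 [[ 0.002 -1.    -0.014]
 [-0.71  -0.011  0.704]
 [-0.704  0.009 -0.71 ]]
top: centre [ 2.43 -1.09] angle deg [-0.4 -0.2 -0.2] size [54.1 50.4]
w18 green px [312.2  191.04] A 716.0 nest [  2.6 -11.3] rect [ 1.8 -5.9] [59.6 49.5] 89.6
w18 greentop px [312.25 191.13] A 693.5 nest [  2.5 -11.1] rect [ 1.7 -5.9] [59.6 49.3] 89.7
[[-0.624 -0.489  0.61   0.439]
 [-0.341  0.872  0.35   0.096]
 [-0.703  0.01  -0.711  0.153]
 [ 0.     0.     0.     1.   ]] [-0.11 -0.2  -1.17 -0.07  0.43 -0.46]
bar [array([ 31.5, -26.2]), array([15.3,  8.2]), np.float64(87.0)] [ 27.111864 -33.76059 ] [ 35.662346 -18.448954]
```

Call:
drive_tool([
  [[-0.0247,0,-0.0249,0,0,0],[-0.0247,0,-0.0249,0,0,0],[-0.0247,0,-0.0249,0,0,0],[-0.0247,0,-0.0249,0,0,0],[0,0,0,0,0.112,0],[0,0,0,0,0.112,0],[0,0,0,0,0.112,0],[0,0,0,0,0.112,0]],
])

```text
t: 44.58
tcp_pos: [0.4401, 0.0946, 0.2952]
ee_rot: [0.158, -0.248, 0.955, 0.045]
wrist_force: [-0.0, -0.5, -1.6]
gripper_width: 0.0131
gripper_force: 118.3
```

Call:
drive_tool([
  [[0,0,0,0,0.112,0],[0,0,0,0,0.112,0],[0,0,0,0,0.112,0],[0,0,0,0,0,0.095],[0,0,0,0,0,0.095],[0,0,0,0,0,0.095],[0,0,0,0,0,0.095],[0,0,0,0,0,0]],
])

```text
t: 45.25
tcp_pos: [0.4402, 0.095, 0.2928]
ee_rot: [-0.004, -0.064, 0.998, 0.004]
wrist_force: [-0.3, 0.0, 0.1]
gripper_width: 0.0131
gripper_force: 118.3
```

```bash
cat >> h.py <<'E'
def goT(p,R=None):  # TCP target, world
    T=pose();tg=np.eye(3)
    if R is not None: print("turn",Ro.from_matrix(T[:3,:3].T@R).as_rotvec().round(3))
    print("TCP",T[:3,3].round(4),"shift mm",(T[:3,:3].T@(np.array(p)-T[:3,3])*1e3).round(1))
def downR(deg): # tool down, tool x at yaw deg
    a=np.radians(deg);x=np.array([np.cos(a),np.sin(a),0]);z=np.array([0,0,-1.]);return np.c_[x,np.cross(z,x),z]
E
python3 - <<'E'
from h import *
s=robot.read_state();print(s["t"],s["qpos"].round(2));goT([.597,-.1635,.30],downR(188))
c=wrist("w19");g=c["img"].mean(2).astype(int);print(g[170:206,301:330:2])
E
```

```text
45.25 [ 0.21  0.11 -0.11  1.36  0.01  0.08]
turn [ 0.008 -0.007 -0.011]
TCP [0.4402 0.095  0.2928] shift mm [-122.1 -276.4  -10.1]
[[ 52  52  53  51  51  51  51  52  51  52  52  51  51  52  49]
 [ 52  52  52  52  52  51  51  52  51  51  52  50  50  50  51]
 [ 52  52  52  51  51  51  51  51  52  51  50  51  52  52  50]
 [ 54  52  52  52  51  51  51  51  51  51  51  51  52  50  50]
 [ 53  51  51  52  51  51  51  51  52  51  50  50  50  50  50]
 [ 51  52  52  51  52  52  52  52  52  51  51  51  51  51  50]
 [ 51  51  52  52  52  51  52  50  51  51  50  51  51  51  52]
 [ 52  52  51  52  51  51  51  52  51  52  52  50  52  51  50]
 [ 52  51  52  51  52  51  51  52  51  51  52  50  51  52  51]
 [ 52  51  53  53  53  51  52  52  52  52  51  52  51  52  51]
 [ 53  53  50  51  51  53  52  51  51  51  52  51  50  52  51]
 [ 52  53  52  52  52  53  51  51  52  52  52  51  51  52  52]
 [ 52  52  52  51  52  52  52  51  52  52  52  51  52  50  51]
 [ 52  52  51  53  53  52  52  51  51  53  53  52  52  52  51]
 [ 52  52  52  50  53  52  51  51  51  52  52  51  52  52  52]
 [ 52  52  52  51  52  5
[... 599 characters left out ...]
4  54]
 [ 53  51  53  54  67 103 120 132 141 142  92  53  54  54  55]
 [ 54  52  52  53  73 103 120 133 140 143  88  54  53  53  53]
 [ 52  53  53  53  74 104 120 132 141 143  89  53  53  54  54]
 [ 52  53  53  53  75 104 120 132 140 143  90  53  54  54  54]
 [ 52  52  53  54  74 105 122 133 141 144  96  54  54  54  55]
 [ 53  53  52  53  76 105 122 133 141 144 105  54  54  54  55]
 [ 53  54  55  54  82 106 122 133 141 144 107  54  53  55  54]
 [ 53  53  54  53  82 106 122 132 141 143 108  53  54  54  54]
 [ 53  54  54  53  82 107 120 129 136 143 108  55  55  54  54]
 [ 53  54  54  55  88 110 117 123 128 137 109  55  54  55  56]
 [ 52  54  55  70  93 106 111 115 114 117 107  74  57  55  54]]
```

Call:
drive_tool([
  [[-0.0153,-0.0346,-0.0013,0,0,0],[-0.0153,-0.0346,-0.0013,0,0,0],[-0.0153,-0.0346,-0.0013,0,0,0],[-0.0153,-0.0346,-0.0013,0,0,0],[-0.0153,-0.0346,-0.0013,0,0,0],[-0.0153,-0.0346,-0.0013,0,0,0],[-0.0153,-0.0346,-0.0013,0,0,0],[-0.0153,-0.0346,-0.0013,0,0,0]],
])

```text
t: 45.97
tcp_pos: [0.5979, -0.166, 0.3013]
ee_rot: [-0.003, -0.066, 0.998, 0.004]
wrist_force: [0.9, 0.4, -0.2]
gripper_width: 0.0128
gripper_force: 118.3
```

Call:
drive_tool([
  [[0,0,0,0.008,-0.007,-0.011],[0,0,0,0,0,0],[0,0,0,0,0,0],[0,0,0,0,0,0],[0,0,0,0,0,0],[0,0,0,0,0,0],[0,0,0,0,0,0],[0,0,0,0,0,0]],
])

```text
t: 46.63
tcp_pos: [0.5967, -0.1637, 0.3023]
ee_rot: [0.001, -0.071, 0.997, -0.0]
wrist_force: [0.6, -0.5, -0.6]
gripper_width: 0.0131
gripper_force: 118.4
```

```bash
python3 - <<'E'
from h import *
s=robot.read_state();print(s["t"]);goT([.597,-.1635,.30],downR(188))
c=wrist("w20");c3=dict(np.load("pics/w3.npz"))
for n,q in(("w3",c3),("w20",c)):
    h=cv2.cvtColor(q["img"],cv2.COLOR_RGB2HSV).astype(int);g=q["img"].mean(2)
    o=(h[...,0]<15)&(h[...,1]>150)&(h[...,2]>70);k=[b for b in blobs(o,200)][0];print(n,"orange",cv2.boundingRect(k))
    print("col315",g[176:206,313:318].mean(1).astype(int)); print("rows190,198",[ [int(v) for v in g[r,303:330]] for r in(192,200)])
E
```

```text
46.6333
turn [-0.001  0.002  0.002]
TCP [ 0.5967 -0.1637  0.3023] shift mm [-0.3  0.2  2.3]
w3 orange (295, 205, 41, 71)
col315 [115 112 105  92 103 111 114 115 109  72  49  67  84  89  89  90  90  90
  90  90  90  90  89  90  90  89  90  88  83  76]
rows190,198 [[113, 113, 113, 114, 111, 92, 69, 77, 88, 89, 89, 89, 90, 91, 89, 90, 89, 71, 82, 101, 113, 114, 114, 114, 114, 114, 115], [40, 39, 40, 41, 40, 40, 70, 84, 90, 90, 89, 89, 89, 90, 91, 91, 91, 89, 70, 42, 42, 40, 49, 51, 52, 51, 49]]
w20 orange (295, 205, 40, 71)
col315 [115 114 110  95  95 108 114 115 108  65  46  71  87  90  89  90  90  90
  90  90  90  90  90  90  89  90  90  88  83  76]
rows190,198 [[113, 112, 114, 113, 112, 93, 70, 79, 89, 90, 90, 90, 89, 91, 90, 89, 89, 69, 89, 109, 114, 115, 114, 114, 115, 114, 114], [40, 40, 42, 40, 40, 41, 80, 89, 89, 90, 89, 89, 90, 90, 90, 90, 89, 82, 62, 41, 43, 49, 50, 50, 50, 50, 50]]
```

Call:
drive_tool([
  [[0,0,0.02,0,0,0],[0,0,0.02,0,0,0],[0,0,0.02,0,0,0],[0,0,0.02,0,0,0],[0,0,0.02,0,0,0],[0,0,0.02,0,0,0],[0,0,0.02,0,0,0],[0,0,0,0,0,0]],
])

```text
t: 47.35
tcp_pos: [0.5941, -0.1634, 0.1575]
ee_rot: [-0.003, -0.07, 0.998, 0.001]
wrist_force: [-0.7, -0.2, -2.8]
gripper_width: 0.0131
gripper_force: 118.4
```

```bash
python3 - <<'E'
from h import *
force(3);goT([.5968,-.1635,.1358],downR(188))
E
```

```text
Favg nest [-0.17 -0.32 -1.29] sd [0.1  0.34 1.07]
turn [-0.001  0.002  0.001]
TCP [ 0.5975 -0.1644  0.1627] shift mm [ 0.7  1.  26.9]
```

Call:
drive_tool([
  [[0.0003,0.0005,0.006,0,0,0],[0.0003,0.0005,0.006,0,0,0],[0,0,0.006,0,0,0],[0,0,0.004,0,0,0],[0,0,0.003,0,0,0],[0,0,0,0,0,0],[0,0,0,0,0,0],[0,0,0,0,0,0]],
])

```text
t: 48.17
tcp_pos: [0.5966, -0.1635, 0.1369]
ee_rot: [0.001, -0.07, 0.998, -0.0]
wrist_force: [-1.1, -0.3, -0.2]
gripper_width: 0.0131
gripper_force: 118.4
```

```bash
python3 - <<'E'
from h import *
force(3);goT([.5968,-.1635,.1356],downR(188))
E
```

```text
Favg nest [-0.01 -0.3  -0.91] sd [0.23 0.59 0.54]
turn [-0.001  0.002  0.001]
TCP [ 0.5966 -0.1635  0.137 ] shift mm [-0.2  0.   1.4]
```

Call:
drive_tool([
  [[0,0,0.0012,0,0,0],[0,0,0,0,0,0],[0,0,0,0,0,0],[0,0,0,0,0,0],[0,0,0,0,0,0],[0,0,0,0,0,0],[0,0,0,0,0,0],[0,0,0,0,0,0]],
])

```text
t: 48.98
tcp_pos: [0.5964, -0.1635, 0.1356]
ee_rot: [0.001, -0.07, 0.998, -0.0]
wrist_force: [-0.6, 0.5, -0.3]
gripper_width: 0.0134
gripper_force: 118.4
```

Call:
drive_tool([
  [[0,0,0,0,0,0],[0,0,0,0,0,0],[0,0,0,0,0,0],[0,0,0,0,0,0],[0,0,0,0,0,0],[0,0,0,0,0,0],[0,0,0,0,0,0],[0,0,0,0,0,0]],
], grip=-1)

```text
t: 49.65
tcp_pos: [0.5964, -0.1635, 0.1356]
ee_rot: [0.001, -0.07, 0.998, -0.0]
wrist_force: [-0.4, -0.5, 0.3]
gripper_width: 0.0852
gripper_force: 0.0
```

Call:
drive_tool([
  [[0,0,-0.02,0,0,0],[0,0,-0.02,0,0,0],[0,0,-0.025,0,0,0],[0,0,-0.025,0,0,0],[0,0,-0.025,0,0,0],[0.02,0,-0.025,0,0,0],[0.02,0,-0.02,0,0,0],[0.02,0,0,0,0,0]],
])

```text
t: 50.32
tcp_pos: [0.5384, -0.1725, 0.3]
ee_rot: [0.004, -0.071, 0.997, -0.002]
wrist_force: [0.4, -0.1, 1.1]
gripper_width: 0.0854
gripper_force: 0.0
```

```bash
python3 - <<'E'
from h import *
c=wrist("w21");s=robot.read_state();print(s["t"],s["tcp_pos"],s["gripper_width"])
h=cv2.cvtColor(c["img"],cv2.COLOR_RGB2HSV).astype(int)
o=(h[...,0]<15)&(h[...,1]>180)&(h[...,2]>70)
for k in blobs(o,100)[:3]:
    x,y,w,hh=cv2.boundingRect(k);print((x,y,w,hh),"bottom-centre at z.165:",wonz(c,x+w/2,y+hh-8,.165).round(4))
print("pred handle top",wproj(c,[.5965,-.1626,.165]),"collar",wproj(c,[.596,-.1621,.115]));z=c["z_map"]
p=wproj(c,[.5965,-.1626,.165]).round().astype(int);zz=z[p[1],p[0]];v=c["W"]
o_,d=wray(c,*p);dc=v[:3,:3].T@d;print("handle top z",(o_+d*zz/dc[2]).round(4))
topang(3)
E
```

```text
50.3667 [ 0.53352093 -0.17258416  0.29883631] 0.08521719032826869
(307, 211, 20, 31) bottom-centre at z.165: [ 0.5917 -0.1626  0.165 ]
pred handle top [316.37919071 238.1638095 ] collar [316.79979925 221.39864642]
handle top z [ 0.5966 -0.163   0.1646]
top: centre [ 2.6  -1.16] angle deg [-0.4 -0.4 -0.4] size [54.3 50.9]
```

```bash
python3 -c "
from rig import ticket
print(ticket.job_done())"
```

```text
the job is handed in; nothing more can be done
None
```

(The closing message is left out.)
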